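Ready the parts-wash pail: key the drain plate home, then hook on the brush cup

TASK

Get the parts-wash pail ready: first set the round drain plate in the pail's mouth and turn it by its red bar until the keys underneath drop into the hidden notches and it lies flat, fully home on its seat. Then hang the blue brush cup by its own hook over the pail's rim, on the outside, clear of the table, and let go of it. Leave the two spray cans standing where they are.

Things in the scene. Friction and masses are not known exactly. Their poses are not given: they have to be found in the camera images.
- pail_rim (a point): Centre of the mouth of the steel wash pail, in its rim plane, 120 mm above the table. The pail is fixed: an upright cylinder, 136 mm outside diameter (two hoops at mid height and one at the foot: 138 mm), wall 4 mm, bore 128 mm. z up; the pail's yaw means nothing.
- pail_seat (a point): Centre of the flat seat ring inside the pail, at its top face, 35 mm below the rim. Ring 10 mm thick, about 15 mm broad, cut right through by four radial notches 20 mm wide, 90 deg apart. The angle of the notches differs every time and is NOT given by this pose: find it by turning the plate. The ring itself does not turn under hand force.
- plate_grip (a point): Centre of the red grip bar of the loose drain plate (0.2 to 0.4 kg): 64 mm long (this point's x), 14 mm thick (y), 24 mm high, on a 14 mm stem, 46 mm above the plate's top face. Keys resting on top of the seat ring: bar centre 27 mm above the rim plane. Keys dropped in the notches, fully home: 17 mm above it. It drops by its own weight if the bar is held loosely or let go.
- drain_plate: The drain plate, origin on its axis at the feet of its keys, 62 mm under the bar centre; axes as plate_grip, z up. A perforated aluminium disc, 123 mm diameter, 6 mm thick, lower edge bevelled; under it along +x, +y, -x, -y four keys 14 mm wide, 10 mm high, out to 57 mm from the axis, 3 mm play each side in a notch: a quarter turn at most finds them; home, they stop turning. Starts standing on its keys.
- cup_grip (a point): Centre of the black top bar of the loose blue brush cup (0.1 to 0.2 kg): 75 mm long (this point's y), 10 mm thick (x), 10 mm high, on two 8 mm posts at y = +-33.5 mm, 110 mm above the cup's underside. Hung on the rim with its +x towards the pail's axis, the bar centre is 28 to 32 mm above the rim plane, 98 to 108 mm from the pail's axis, and the cup's underside about 40 mm above the table.
- cup_hook (a point): Middle of the underside of the bridge of the cup's steel hook (this part rests on the rim), 36 mm in +x from the cup's middle, 32 mm below the bar centre. Hook 24 mm wide, bridge 4 mm thick; its gap is 12 mm, from the cup's outer face (x 30 mm) to its down-turned leg (x 42 mm); the leg, flared away from the cup at its tip (x 50 mm), ends 20 to 21 mm below the bridge's underside.
- brush_cup: The brush cup, an open box 60 (x) x 70 (y) x 60 mm high, upright on the table at the start; origin at the centre of its underside, axes as cup_grip, hook on its +x side.
- pail: The wash pail, fixed to the table; origin at the centre of its underside.
- can_black: Upright spray can with a black cap, 66 mm diameter, 136 mm high, a bystander; origin at the centre of its underside.
- can_grey: Upright spray can with a grey cap, 66 mm diameter, 136 mm high, a bystander; origin at the centre of its underside.

How it is judged:
By the outcome, as a careful person would: the job done as asked, in the order asked, and still so for the second after the job is handed in, with the robot touching nothing.
It also fails if it takes over 64 s, if anything falls off the work surface, if the arm or the gripper's body presses on something with over 40 N, if the wrist force passes 120 N, or if a joint passes its speed limit or range.

ROBOT

A 7-joint arm with a two-finger parallel gripper is mounted at the origin on a cart in front of the work surface, level with it; the furniture and walls round the work are solid. World frame = base frame: x ahead of the robot, y to its left, z up, the work surface at z = 0. Lengths are in m, angles in rad, forces in N, time in s.
With the tool pointing down it reaches from about 0.425 to 0.8 m from the base axis. Payload 8.3 kg.
Tool frame: the origin (TCP) lies at the very end of the fingers, on their centre line; the grasp point (between the pads) lies 19 mm behind it; z points along the fingers, y is the line along which they close (so a half turn about z gives the same grasp; the last joint's range is limited). The gripper opens to 85 mm and grips with 20 to 120 N. Pads are 22 mm wide; open, the fingers measure 114 mm over their backs; the gripper's body (76 mm by 85 mm) begins 54 mm behind the grasp point. The pads swing forward as they close: fully open they stand 13 mm farther back than shut.
Start: joints at [-1.35, 0.383, 0.016, 1.37, -0.006, 1.388, -0.046], TCP at [0.175, 0.6, 0.208] pointing down, gripper open.
Joint ranges: [-2.95, 2.95], [-0.25, 2.06], [-1.52, 1.56], [0.18, 2.33], [-1.44, 4.58], [0.02, 2.06], [-3.01, 3.01]. Speed limits (rad/s): [2.39, 2.39, 3.01, 3.01, 3.14, 3.14, 3.14].

INTERFACE

Orientations are given as a rotation vector (axis times angle).
In Python, from rig import robot gives the robot as it stands.
- The arm moves only by the tool jog_arm, never from a script. Its argument "steps" is a list of rows, each a list of 3 entries, a list of its own where there are three numbers: the shift along the tool's x, y, z in units of 0.2 m (1.0 is 0.2 m), then the turn, a rotation vector about the tool's x, y, z in units of 180 degrees (1.0 is 180 degrees), then the closure in counts, from 0 (fully open) to 255 (shut). In form: [[[x, y, z], [rx, ry, rz], gripper], ...]. A call has 1 to 20 rows; each row is the pose to reach, as a shift and turn from the pose commanded when the call began, along the tool's axes at that moment, turning the shorter way round; what a row does not reach only later rows make up. A row lasts 1/8 s, in which the tool goes at most 62.5 mm and 10.7 degrees, less where a joint would pass 70% of its speed; a pose out of reach is approached as far as the arm can. A call with a number of a shift or a turn outside -1 to 1 is refused whole. A call with a gripper value outside its range is refused whole. The fingers move at their own pace and stop on an object; the grip force is fixed at half the most. Time passes only in rows, so rows that repeat a pose let the fingers close. It gives the time, the measured TCP pose, the force, the opening and the grip force at its end, in the units of the state.
- robot.read_state(): the state, without advancing time (a new reading comes with each control period).
- robot.get_image(name): name is "scene" or "side" or "wrist"; returns a dict with "img" (420x560x3 uint8, red, green, blue), "range_z" (420x560 float32, m along the optical axis (not along the pixel's ray), 0 where there is no reading), "intrinsics" (3x3 intrinsics, pixels), "k1" (the pictures are not rectified: a ray, as slopes to the right and down, at radius r is drawn at 1 + k1 r^2 times it, then the intrinsics apply), "extrinsics" (4x4, takes a point from world to camera coordinates). Camera axes: x right, y down, z forward; pixel columns grow to the right and rows downward; lengths in m; the calibration is good to about 2 mm. A picture is of the moment at which its call begins.
- robot.finish_job(): hands the job in; it is judged then, once.
The state is a dict: "time_s": time; "joint_positions": joint angles; "qd": joint speeds; "effort": joint torques, N m; "ee_pos": TCP position; "tool_rot": TCP orientation; "contact_force": force on the tool from outside, world axes, zero at the start; "ft_torque": the same for the moment, N m; "finger_gap": opening from 0.0 (shut) to 1.0 (fully open); "grip_force": force on a finger pad.
Only numpy, scipy, OpenCV 4.12 (cv2) and the standard library are available. Lean on these libraries where they do the work, as an engineer would, in place of code of your own. Each camera call takes 0.05 s, during which the arm holds its last target. There are 200 camera calls.

## Working session

There is one attempt and no reset: what is moved stays moved. The work goes in short steps, Python scripts to look and compute and a tool call to move; the robot and the scene stay as the last step left them, time stands still between calls to the robot, and variables do not carry over. Pictures are saved under pics/ and viewed, at most 10 in all, crops included, and the job is handed in when it is done.

Besides the shell and the picture viewer there is one more tool, called after "Call:" as name(argument=value, ...), one argument or row to a line, values as JSON. jog_arm: Moves the arm, as the interface text tells. Shifts and turns lie within -1 to 1; 1 stands for 0.2 m of shift or 180 degrees of turn. Its arguments: {"type":"object","properties":{"steps":{"type":"array"}},"required":["steps"]}

```bash
mkdir -p pics
cat > h.py <<'E'
import numpy as np, cv2
from rig import robot
from scipy.spatial.transform import Rotation as R
def cap(n,f):
    d=robot.get_image(n); cv2.imwrite('pics/%s.png'%f,d['img'][:,:,::-1]); np.savez('pics/%s.npz'%f,**{k:np.array(v) for k,v in d.items()}); return d
def cloud(d):
    K=np.array(d['intrinsics']);E=np.array(d['extrinsics']);z=d['range_z'];k1=float(d['k1'])
    v,u=np.mgrid[:z.shape[0],:z.shape[1]]
    p=cv2.undistortPoints(np.stack([u,v],-1).reshape(-1,1,2).astype(float),K,np.array([k1,0,0,0.])).reshape(*z.shape,2)
    c=np.dstack([p*z[...,None],z]); w=(c-E[:3,3])@E[:3,:3]; w[z==0]=np.nan
    return w
E
python3 - <<'E'
from h import *
s=robot.read_state();print({k:np.round(v,3) for k,v in s.items()})
a=cap('scene','s0')['img'];b=cap('side','d0')['img']
E
```

```text
{'time_s': np.float64(0.0), 'joint_positions': array([-1.35 ,  0.384,  0.016,  1.371, -0.006,  1.388, -0.047]), 'qd': array([ 0.001, -0.   , -0.002,  0.001, -0.001, -0.001, -0.   ]), 'effort': array([ 1.0000e-03, -6.2760e+01,  8.4400e-01, -3.7183e+01,  1.6000e-02,
        1.4000e-02, -0.0000e+00]), 'ee_pos': array([0.175, 0.599, 0.207]), 'tool_rot': array([-4.44e-01, -3.11e+00,  3.00e-03]), 'contact_force': array([ 0.055,  0.436, -0.128]), 'ft_torque': array([-0.009,  0.024, -0.017]), 'grip_force': np.float64(0.0), 'finger_gap': np.float64(0.996)}
```

View pics/s0.png

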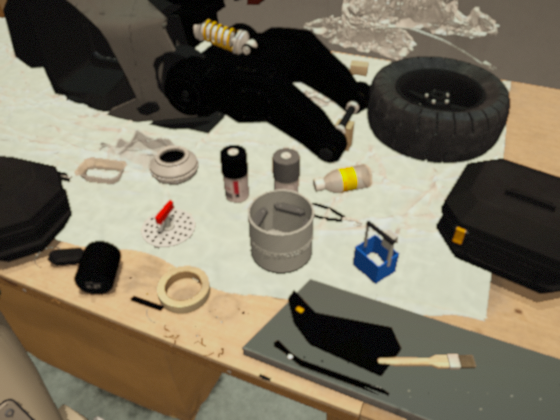

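View pics/d0.png

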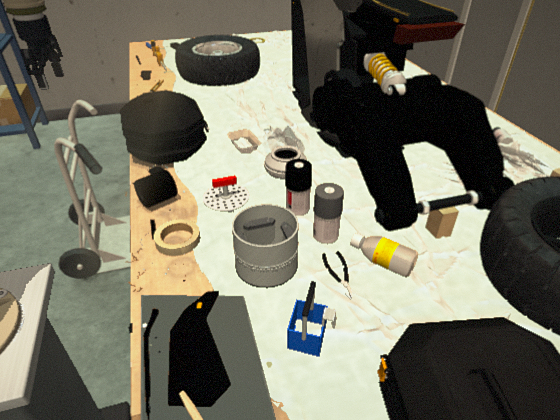

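The scene view shows the plate with its red bar at (165,212), the pail at (281,228), the blue cup at (376,260) and the cans at (234,172) and (286,172). The side view has the plate at (225,185), the pail at (265,245), the cup at (307,325) and its hook at (330,316).

```bash
cat > seg.py <<'E'
from h import *
def circ(p):
    A=np.c_[2*p[:,:2],np.ones(len(p))];s=np.linalg.lstsq(A,(p[:,:2]**2).sum(1),rcond=None)[0];return s[:2],np.sqrt(s[2]+s[:2]@s[:2])
def ana(f):
    d=dict(np.load('pics/%s.npz'%f));d['img']=d['img'];w=cloud(d);i=d['img'].astype(int);r,g,b=i[...,0],i[...,1],i[...,2]
    return d,w,r,g,b
E
python3 - <<'E'
from seg import *
np.set_printoptions(precision=4,suppress=True)
boxes={'s0':dict(plate=(140,195,195,250),cup=(350,218,402,282),pail=(240,180,320,275),cb=(218,140,252,205),cg=(268,145,302,195)),
'd0':dict(plate=(200,170,250,215),cup=(280,278,340,360),pail=(225,200,302,290),cb=(284,155,312,217),cg=(312,180,344,245))}
for f in boxes:
    d,w,r,g,b=ana(f);B=boxes[f]
    def m(n): 
        x0,y0,x1,y1=B[n];k=np.zeros(r.shape,bool);k[y0:y1,x0:x1]=1;return k&~np.isnan(w[...,0])
    red=m('plate')&(r>120)&(g<60)&(b<60);p=w[red];p=p[p[:,2]>.05]
    q=p[p[:,2]>np.percentile(p[:,2],60)] 
    rc=cv2.minAreaRect((q[:,:2]*1000).astype(np.float32))
    print(f,'red',len(p),p.mean(0),p[:,2].min(),p[:,2].max(),rc)
    p=w[m('pail')]; q=p[(p[:,2]>.115)&(p[:,2]<.125)]; print('rim',len(q),circ(q),np.median(q[:,2]))
    for c in('cb','cg'):
        p=w[m(c)];q=p[(p[:,2]>.03)&(p[:,2]<.1)];print(c,circ(q),q.mean(0),p[:,2].max())
    bl=m('cup')&(b>90)&(b>r+50);p=w[bl];q=p[p[:,2]>.05];print('blue top',cv2.minAreaRect((q[:,:2]*1000).astype(np.float32)),p[:,2].max(),len(q))
    p=w[m('cup')];q=p[(p[:,2]>.095)&(p[:,2]<.125)];print('bar',cv2.minAreaRect((q[:,:2]*1000).astype(np.float32)),len(q),q.mean(0))
    q=p[(p[:,2]>.062)&(p[:,2]<.09)&~bl[m('cup')]];print('hook?',q.mean(0),len(q))
E
```

```text
s0 red 162 [0.5542 0.2695 0.0681] 0.05370129221443367 0.07686186637571456 ((558.62451171875, 270.64959716796875), (9.071101188659668, 56.00688171386719), 89.97002410888672)
rim 500 (array([0.6033, 0.0124]), np.float64(0.0657884496161494)) 0.1193221758050792
cb (array([0.7296, 0.1826]), np.float64(0.02986273960840881)) [0.7098 0.1712 0.0664] 0.13767942285259427
cg (array([0.7627, 0.065 ]), np.float64(0.030665205435795873)) [0.7419 0.0553 0.0774] 0.13846180809824518
blue top ((626.340087890625, -186.1455078125), (70.68528747558594, 60.68657684326172), 58.31089782714844) 0.06303319964615654 212
bar ((627.9324951171875, -186.65985107421875), (75.20236206054688, 12.920138359069824), 58.46575927734375) 241 [ 0.6248 -0.1874  0.1117]
hook? [ 0.6437 -0.197   0.0758] 186
d0 red 178 [0.5627 0.2666 0.065 ] 0.05292845586829607 0.0744982078453058 ((562.912109375, 270.35052490234375), (57.63871383666992, 13.845849990844727), 1.5886123180389404)
rim 415 (array([0.6043, 0.0097]), np.float64(0.06568133554857335)) 0.11810120625081123
cb (array([0.7612, 0.2595]), np.float64(0.10956999692293395)) [0.7333 0.1935 0.0621] 0.13678572927531868
cg (array([0.7632, 0.0622]), np.float64(0.03043870581660539)) [0.7535 0.0405 0.0663] 0.13762203594654365
blue top ((628.468017578125, -189.89321899414062), (71.47323608398438, 59.57758712768555), 58.942508697509766) 0.0630738583774615 299
bar ((628.2360229492188, -190.15017700195312), (74.99793243408203, 10.361482620239258), 59.114402770996094) 246 [ 0.6256 -0.1953  0.1121]
hook? [ 0.6485 -0.2089  0.0774] 261
```

Run:
```python
import cv2,numpy as np
a=cv2.imread('pics/s0.png')[205:290,340:410];b=cv2.imread('pics/d0.png')[270:365,275:345];c=cv2.imread('pics/d0.png')[165:220,195:260]
cv2.imwrite('pics/c0.png',np.hstack([cv2.resize(x,(266,360),interpolation=2) for x in(a,b,c)]))
```

```text
(no output)
```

View pics/c0.png

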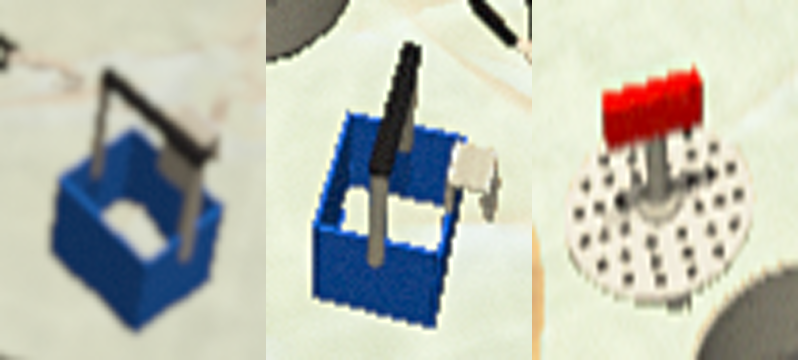

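The cup's hook is on the right of the crop, pointing away from the pail (cup yaw about -31°). The bar heights, rim radius and box size match the given sizes. Next I'll go above the plate and look with the wrist camera.

```bash
cat > go.py <<'E'
import sys
from h import *
def rel(x,y,z,yaw):
    s=robot.read_state();R0=R.from_rotvec(s['tool_rot']);p=np.array(s['ee_pos']);a=np.radians(yaw)
    yt=np.array([np.cos(a),np.sin(a),0]);zt=np.array([0,0,-1.]);T=R.from_matrix(np.c_[np.cross(yt,zt),yt,zt])
    y0=R0.as_matrix()[:,1]
    print('pos',np.round(p,4),'yaw',round(np.degrees(np.arctan2(y0[1],y0[0])),1),'shift',np.round(R0.inv().apply([x-p[0],y-p[1],z-p[2]])/.2,3),'turn',np.round((R0.inv()*T).as_rotvec()/np.pi,4))
if __name__=='__main__': rel(*map(float,sys.argv[1:]))
E
python3 go.py .562 .27 .19 90
```

```text
pos [0.1748 0.5995 0.2075] yaw 73.7 shift [-2.32  -1.04   0.089] turn [-0.0006 -0.0001 -0.0903]
```

Call:
jog_arm(
  steps=[
    [[-0.9, -0.4, 0], [0, 0, 0], 0],
    [[-0.9, -0.4, 0], [0, 0, 0], 0],
    [[-0.9, -0.4, 0], [0, 0, 0], 0],
    [[-0.9, -0.4, 0], [0, 0, 0], 0],
  ],
)

```text
time_s: 0.6
ee_pos: [0.3305, 0.4683, 0.2084]
tool_rot: [0.458, 3.106, -0.002]
contact_force: [-1.1, 1.0, -0.1]
finger_gap: 1.0
grip_force: 0.0
```

Call:
jog_arm(
  steps=[
    [[-0.9, -0.4, 0], [0, 0, 0], 0],
    [[-0.9, -0.4, 0], [0, 0, 0], 0],
    [[-0.9, -0.4, 0], [0, 0, 0], 0],
    [[-0.9, -0.4, 0], [0, 0, 0], 0],
  ],
)

```text
time_s: 1.1
ee_pos: [0.4794, 0.3409, 0.208]
tool_rot: [0.456, 3.107, -0.003]
contact_force: [0.2, -0.4, 0.2]
finger_gap: 0.999
grip_force: 0.0
```

Call:
jog_arm(
  steps=[
    [[-0.52, -0.24, 0.089], [0, 0, -0.09], 0],
    [[-0.52, -0.24, 0.089], [0, 0, -0.09], 0],
    [[-0.52, -0.24, 0.089], [0, 0, -0.09], 0],
    [[-0.52, -0.24, 0.089], [0, 0, -0.09], 0],
    [[-0.52, -0.24, 0.089], [0, 0, -0.09], 0],
  ],
)

```text
time_s: 1.72
ee_pos: [0.5609, 0.2727, 0.1906]
tool_rot: [0.003, -3.141, -0.002]
contact_force: [-0.2, 0.1, 0.2]
finger_gap: 0.999
grip_force: 0.0
```

```bash
python3 go.py .562 .27 .043 90
python3 - <<'E'
from seg import *
cap('wrist','w1');d,w,r,g,b=ana('w1')
red=(r>120)&(g<60)&(b<60)&~np.isnan(w[...,0]);p=w[red];print(len(p),np.round(p.mean(0),4),p[:,2].min(),p[:,2].max())
q=p[p[:,2]>p[:,2].max()-.008];print(cv2.minAreaRect((q[:,:2]*1000).astype(np.float32)))
E
```

```text
pos [0.5609 0.2727 0.1906] yaw 90.1 shift [-0.006 -0.014  0.738] turn [ 0.0003 -0.0002  0.0006]
143 [0.555  0.274  0.0748] 0.07264960822852512 0.07698814602624632
((560.061279296875, 273.9158935546875), (50.74289321899414, 8.708311080932617), 4.281031131744385)
```

Call:
jog_arm(
  steps=[
    [[0, 0, 0.25], [0, 0, 0], 0],
    [[0, 0, 0.5], [0, 0, 0], 0],
    [[0, 0, 0.73], [0, 0, 0], 0],
    [[0, 0, 0.73], [0, 0, 0], 0],
    [[0, 0, 0.73], [0, 0, 0], 255],
    [[0, 0, 0.73], [0, 0, 0], 255],
    [[0, 0, 0.73], [0, 0, 0], 255],
    [[0, 0, 0.73], [0, 0, 0], 255],
    [[0, 0, 0.73], [0, 0, 0], 255],
    [[0, 0, 0.73], [0, 0, 0], 255],
    [[0, 0, 0.73], [0, 0, 0], 255],
    [[0, 0, 0.73], [0, 0, 0], 255],
  ],
)

```text
time_s: 3.28
ee_pos: [0.5629, 0.2711, 0.0459]
tool_rot: [0.001, 3.14, 0.002]
contact_force: [-0.1, 0.8, 7.3]
finger_gap: 0.138
grip_force: 58.8
```

Call:
jog_arm(
  steps=[
    [[0, 0, -0.25], [0, 0, 0], 255],
    [[0, 0, -0.5], [0, 0, 0], 255],
    [[0, 0, -0.78], [0, 0, 0], 255],
    [[0, 0, -0.78], [0, 0, 0], 255],
  ],
)

```text
time_s: 3.78
ee_pos: [0.5646, 0.2712, 0.206]
tool_rot: [0.002, 3.134, 0.007]
contact_force: [0.7, 1.2, -4.4]
finger_gap: 0.131
grip_force: 59.5
```

```bash
python3 go.py .604 .011 .2 90
python3 - <<'E'
from seg import *
for c in('scene','side'):
    cap(c,'l'+c);d,w,r,g,b=ana('l'+c)
    red=(r>120)&(g<60)&(b<60)&~np.isnan(w[...,0]);p=w[red];
    p=p[(p[:,2]>.17)&(abs(p[:,1]-.27)<.06)];print(c,len(p),np.round(p.min(0),4),np.round(p.max(0),4))
    k=~np.isnan(w[...,0])&(abs(w[...,2]-.175)<.005)&(np.hypot(w[...,0]-.563,w[...,1]-.271)<.075);q=w[k]
    print(len(q),[cv2.minEnclosingCircle((q[:,:2]*1000).astype(np.float32))])
E
```

```text
pos [0.5646 0.2712 0.206 ] yaw 89.9 shift [-0.199 -1.301  0.026] turn [ 0.0013  0.0025 -0.0004]
scene 130 [0.5301 0.2635 0.2116] [0.588  0.2787 0.2351]
1585 [((561.6298828125, 272.04608154296875), 63.65241622924805)]
side 192 [0.532  0.2574 0.2081] [0.5925 0.2731 0.2301]
900 [((562.1771850585938, 268.0868225097656), 63.46294403076172)]
```

Call:
jog_arm(
  steps=[
    [[-0.04, -0.22, 0], [0, 0, 0], 255],
    [[-0.07, -0.44, 0], [0, 0, 0], 255],
    [[-0.1, -0.65, 0], [0, 0, 0], 255],
    [[-0.14, -0.86, 0], [0, 0, 0], 255],
    [[-0.16, -1.0, 0], [0, 0, 0], 255],
  ],
)

```text
time_s: 4.5
ee_pos: [0.5927, 0.0673, 0.1978]
tool_rot: [-0.006, -3.137, 0.003]
contact_force: [0.1, -0.3, -4.3]
finger_gap: 0.139
grip_force: 59.5
```

Call:
jog_arm(
  steps=[
    [[-0.03, -0.17, 0], [0, 0, 0], 255],
    [[-0.05, -0.295, 0], [0, 0, 0], 255],
    [[-0.05, -0.295, 0], [0, 0, 0], 255],
    [[-0.05, -0.295, 0], [0, 0, 0], 255],
    [[-0.05, -0.295, 0], [0, 0, 0], 255],
  ],
)

```text
time_s: 5.12
ee_pos: [0.6034, 0.0129, 0.1996]
tool_rot: [0.002, -3.14, -0.001]
contact_force: [0.1, -0.1, -3.1]
finger_gap: 0.137
grip_force: 59.5
```

```bash
python3 go.py .606 .012 .2 90
python3 - <<'E'
from seg import *
for c in('scene','side'):
    cap(c,'m'+c);d,w,r,g,b=ana('m'+c)
    k=~np.isnan(w[...,0])&(abs(w[...,2]-.175)<.006)&(np.hypot(w[...,0]-.604,w[...,1]-.011)<.075);q=w[k]
    print(c,len(q),[cv2.minEnclosingCircle((q[:,:2]*1000).astype(np.float32))],q[:,2].mean())
a=cv2.imread('pics/mscene.png')[140:290,210:350];b=cv2.imread('pics/mside.png')[150:300,200:340]
cv2.imwrite('pics/c1.png',np.hstack([cv2.resize(x,(400,428),interpolation=2) for x in(a,b)]))
E
```

```text
pos [0.6034 0.0129 0.1996] yaw 90.1 shift [-0.013 -0.004 -0.002] turn [ 0.0001 -0.0006  0.0003]
scene 1589 [((603.421142578125, 12.430599212646484), 62.36534881591797)] 0.17068383376744597
side 912 [((603.0313720703125, 8.792510032653809), 61.7196159362793)] 0.17006378149202406
```

View pics/c1.png

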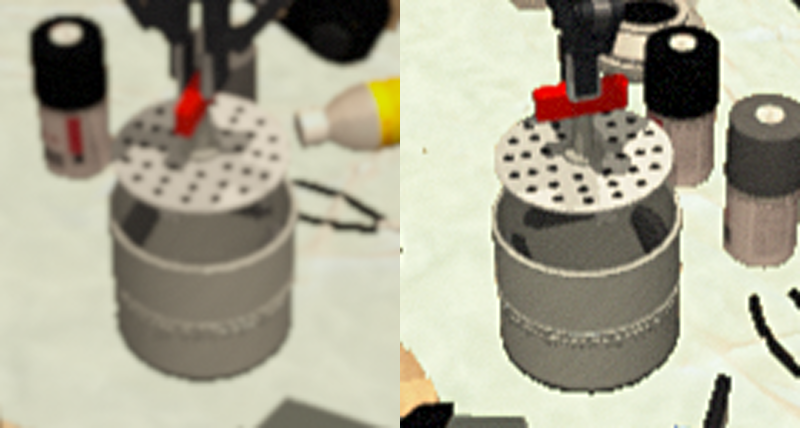

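The plate hangs level over the mouth (crop at 205,155 and 585,160), within 1 mm of centre. I'll lower it now.

Call:
jog_arm(
  steps=[
    [[0, 0, 0.1], [0, 0, 0], 255],
    [[0, 0, 0.18], [0, 0, 0], 255],
    [[0, 0, 0.22], [0, 0, 0], 255],
    [[0, 0, 0.25], [0, 0, 0], 255],
    [[0, 0, 0.28], [0, 0, 0], 255],
    [[0, 0, 0.31], [0, 0, 0], 255],
    [[0, 0, 0.33], [0, 0, 0], 255],
    [[0, 0, 0.33], [0, 0, 0], 255],
  ],
)

```text
time_s: 6.22
ee_pos: [0.6037, 0.0113, 0.1343]
tool_rot: [-0.002, -3.141, 0.0]
contact_force: [-0.9, 0.1, -3.5]
finger_gap: 0.132
grip_force: 59.5
```

Call:
jog_arm(
  steps=[
    [[0, 0, 0.015], [0, 0, 0], 255],
    [[0, 0, 0.015], [0, 0, 0], 206],
    [[0, 0, 0.015], [0, 0, 0], 206],
    [[0, 0, 0.015], [0, 0, 0], 206],
    [[0, 0, 0.04], [0, 0, 0], 206],
    [[0, 0, 0.04], [0, 0, 0], 206],
  ],
)

```text
time_s: 6.98
ee_pos: [0.6035, 0.0114, 0.126]
tool_rot: [-0.002, -3.141, 0.0]
contact_force: [-0.5, 0.4, 0.3]
finger_gap: 0.193
grip_force: 0.0
```

```bash
cat > bar.py <<'E'
from seg import *
s=robot.read_state();print(np.round(s['ft_torque'],2),np.round(s['contact_force'],1),s['finger_gap'])
for c in('scene','side'):
    cap(c,'b'+c);d,w,r,g,b=ana('b'+c)
    p=w[(r>110)&(g<60)&(b<60)&~np.isnan(w[...,0])];p=p[(np.hypot(p[:,0]-.604,p[:,1]-.011)<.05)&(p[:,2]>.1)]
    q=p[p[:,2]>np.percentile(p[:,2],95)-.006]
    print(c,len(p),'z',np.round(np.percentile(p[:,2],[2,50,95,99]),4),cv2.minAreaRect((p[:,:2]*1000).astype(np.float32)))
    k=~np.isnan(w[...,0])&(np.hypot(w[...,0]-.604,w[...,1]-.011)<.055)&(abs(w[...,2]-.095)<.015)&(np.abs(r-b)<25)
    print('disc z',np.round(np.median(w[k][:,2]),4),k.sum())
E
python3 bar.py
```

```text
[ 0.    0.02 -0.02] [-0.5  0.4  0.3] 0.19288730544141364
scene 139 z [0.139  0.157  0.1605 0.1607] ((591.7122802734375, 12.051746368408203), (41.28472137451172, 15.198980331420898), 11.342050552368164)
disc z 0.1017 388
side 241 z [0.1382 0.1512 0.1588 0.1596] ((604.0848999023438, 5.483785152435303), (20.27658462524414, 63.1594352722168), 89.17953491210938)
disc z 0.1002 575
```

Call:
jog_arm(
  steps=[
    [[0, 0, 0], [0, 0, 0.02], 206],
    [[0, 0, 0], [0, 0, 0.04], 206],
    [[0, 0, 0], [0, 0, 0.06], 206],
    [[0, 0, 0], [0, 0, 0.08], 206],
    [[0, 0, 0], [0, 0, 0.1], 206],
    [[0, 0, 0], [0, 0, 0.12], 206],
    [[0, 0, 0], [0, 0, 0.14], 206],
    [[0, 0, 0], [0, 0, 0.14], 206],
  ],
)

```text
time_s: 8.07
ee_pos: [0.604, 0.0114, 0.1266]
tool_rot: [0.686, 3.066, -0.0]
contact_force: [-0.3, -0.1, 0.6]
finger_gap: 0.189
grip_force: 1.6
```

```bash
python3 bar.py
```

```text
[ 0.   -0.01  0.07] [-0.3 -0.1  0.6] 0.1890837727425163
scene 130 z [0.1392 0.1522 0.1599 0.1606] ((601.086669921875, 11.610233306884766), (13.23882007598877, 60.84331512451172), 73.1380615234375)
disc z 0.1018 356
side 240 z [0.1374 0.1501 0.1585 0.1593] ((602.1441040039062, 4.806694030761719), (19.013164520263672, 63.08339309692383), 72.79584503173828)
disc z 0.1002 606
```

Call:
jog_arm(
  steps=[
    [[0, 0, 0], [0, 0, 0.02], 206],
    [[0, 0, 0], [0, 0, 0.04], 206],
    [[0, 0, 0], [0, 0, 0.06], 206],
    [[0, 0, 0], [0, 0, 0.08], 206],
    [[0, 0, 0], [0, 0, 0.1], 206],
    [[0, 0, 0], [0, 0, 0.12], 206],
    [[0, 0, 0], [0, 0, 0.12], 206],
  ],
)

```text
time_s: 9.05
ee_pos: [0.6039, 0.0114, 0.1266]
tool_rot: [1.247, 2.883, -0.0]
contact_force: [-0.2, -0.5, 0.1]
finger_gap: 0.193
grip_force: 0.0
```

```bash
python3 bar.py
```

```text
[-0.    0.02 -0.04] [-0.2 -0.5  0.1] 0.19271286043570135
scene 222 z [0.1331 0.1457 0.1575 0.1715] ((599.1494750976562, 2.0559158325195312), (26.898582458496094, 60.1768913269043), 49.42427444458008)
disc z 0.0985 405
side 244 z [0.1324 0.1443 0.1527 0.1546] ((606.8040771484375, 3.305887222290039), (16.70028305053711, 63.634071350097656), 52.97768783569336)
disc z 0.096 528
```

Call:
jog_arm(
  steps=[
    [[0, 0, 0], [0, 0, 0.0], 206],
    [[0, 0, 0], [0, 0, 0.0], 206],
  ],
)

```text
time_s: 9.4
ee_pos: [0.6039, 0.0113, 0.1266]
tool_rot: [-1.248, -2.883, 0.0]
contact_force: [0.5, 0.6, 0.0]
finger_gap: 0.191
grip_force: 0.0
```

```bash
python3 bar.py
```

```text
[-0.03 -0.01  0.01] [0.5 0.6 0. ] 0.19102118241776428
scene 222 z [0.1347 0.1465 0.1566 0.1691] ((599.0932006835938, 1.9819793701171875), (27.573793411254883, 60.62751388549805), 48.4276123046875)
disc z 0.0987 404
side 242 z [0.1327 0.1443 0.1526 0.1539] ((606.0127563476562, 2.6674118041992188), (15.749353408813477, 63.21958923339844), 53.54694747924805)
disc z 0.0961 523
```

Call:
jog_arm(
  steps=[
    [[0, 0, 0], [0, 0, 0.01], 206],
    [[0, 0, 0], [0, 0, 0.02], 206],
    [[0, 0, 0], [0, 0, 0.03], 206],
    [[0, 0, 0], [0, 0, 0.03], 206],
  ],
)

```text
time_s: 10.0
ee_pos: [0.6039, 0.0115, 0.1266]
tool_rot: [-1.384, -2.82, 0.0]
contact_force: [-0.2, -0.2, 0.1]
finger_gap: 0.194
grip_force: 0.0
```

```bash
python3 bar.py;  python3 - <<'E'
import cv2,numpy as np
a=cv2.imread('pics/bscene.png')[150:280,230:335];b=cv2.imread('pics/bside.png')[160:290,215:320]
cv2.imwrite('pics/c2.png',np.hstack([cv2.resize(x,(400,495),interpolation=2) for x in(a,b)]))
E
```

```text
[ 0.06  0.01 -0.03] [-0.2 -0.2  0.1] 0.19357459235259547
scene 229 z [0.1287 0.14   0.15   0.1514] ((598.3031005859375, 8.842309951782227), (19.597864151000977, 60.551170349121094), 41.31245803833008)
disc z 0.092 384
side 251 z [0.1285 0.1392 0.1484 0.1494] ((601.6309814453125, 4.865032196044922), (21.962100982666016, 64.17385864257812), 49.87010955810547)
disc z 0.0902 523
```

View pics/c2.png

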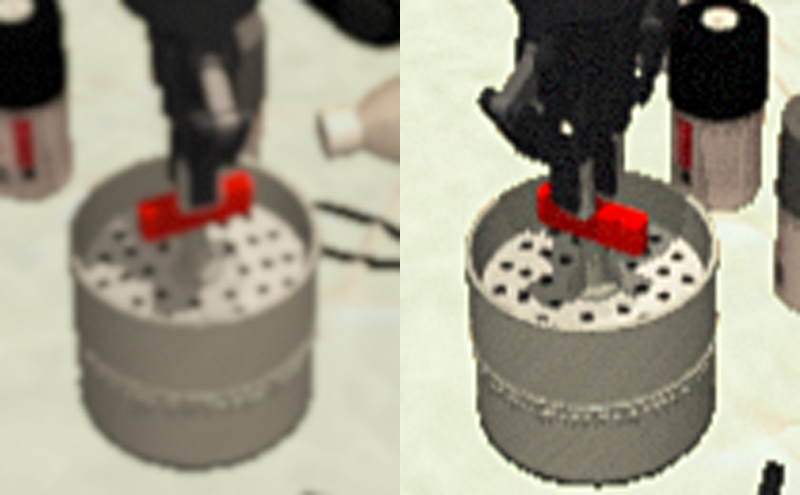

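The plate lies level inside the pail and the bar is 10 mm lower, so it is home. I'll release and rise.

Call:
jog_arm(
  steps=[
    [[0, 0, 0], [0, 0, 0.03], 150],
    [[0, 0, 0], [0, 0, 0.03], 150],
    [[0, 0, 0], [0, 0, 0.03], 150],
    [[0, 0, -0.15], [0, 0, 0.03], 100],
    [[0, 0, -0.4], [0, 0, 0.03], 0],
    [[0, 0, -0.4], [0, 0, 0.03], 0],
  ],
)

```text
time_s: 10.85
ee_pos: [0.6063, 0.0109, 0.2111]
tool_rot: [1.51, 2.748, 0.007]
contact_force: [1.5, 0.4, -0.4]
finger_gap: 0.991
grip_force: 0.0
```

```bash
python3 bar.py; python3 go.py .628 -.188 .19 -31
```

```text
[ 0.   -0.01  0.03] [ 1.5  0.4 -0.4] 0.9908565779830382
scene 298 z [0.1299 0.1434 0.1501 0.1508] ((600.6594848632812, 10.72572135925293), (12.419026374816895, 60.504783630371094), 43.23659896850586)
disc z 0.0917 356
side 326 z [0.1292 0.1427 0.1488 0.1492] ((604.6609497070312, 7.955390930175781), (16.210166931152344, 63.236167907714844), 44.06412887573242)
disc z 0.09 531
pos [0.6041 0.0113 0.2069] yaw 32.4 shift [-0.905 -0.433  0.085] turn [ 3.000e-04 -1.000e-04  3.522e-01]
```

Call:
jog_arm(
  steps=[
    [[-0.25, -0.12, 0], [0, 0, 0.06], 0],
    [[-0.5, -0.24, 0], [0, 0, 0.12], 0],
    [[-0.7, -0.33, 0.04], [0, 0, 0.18], 0],
    [[-0.905, -0.433, 0.08], [0, 0, 0.24], 0],
    [[-0.905, -0.433, 0.08], [0, 0, 0.3], 0],
    [[-0.905, -0.433, 0.08], [0, 0, 0.352], 0],
    [[-0.905, -0.433, 0.08], [0, 0, 0.352], 0],
    [[-0.905, -0.433, 0.08], [0, 0, 0.352], 0],
    [[-0.905, -0.433, 0.08], [0, 0, 0.352], 0],
  ],
)

```text
time_s: 12.08
ee_pos: [0.6275, -0.1877, 0.1903]
tool_rot: [-2.732, -1.55, 0.0]
contact_force: [-0.4, 1.0, -0.6]
finger_gap: 1.001
grip_force: 0.0
```

```bash
python3 - <<'E'
from seg import *
cap('wrist','w2');d,w,r,g,b=ana('w2')
near=np.hypot(w[...,0]-.628,w[...,1]+.188)<.07
bl=near&(b>90)&(b>r+50)&(abs(w[...,2]-.06)<.008);q=w[bl];print('box',len(q),cv2.minAreaRect((q[:,:2]*1000).astype(np.float32)),q[:,2].max())
k=near&(abs(w[...,2]-.112)<.01);q=w[k];print('bar',len(q),cv2.minAreaRect((q[:,:2]*1000).astype(np.float32)),np.round(q.mean(0),4))
k=near&~bl&(abs(w[...,2]-.081)<.006);q=w[k];print('hook',len(q),np.round(q.mean(0),4))
E
python3 go.py .628 -.188 .091 -31
```

```text
box 579 ((629.3304443359375, -186.82843017578125), (69.07626342773438, 59.26337432861328), 58.826148986816406) 0.0628624309562507
bar 1478 ((629.570068359375, -186.53953552246094), (73.59434509277344, 9.778359413146973), 58.98762512207031) [ 0.6305 -0.1847  0.1152]
hook 814 [ 0.6596 -0.2042  0.0825]
pos [ 0.6275 -0.1877  0.1905] yaw -30.9 shift [0.    0.003 0.498] turn [-0.0001 -0.      0.0005]
```

View pics/w2.png

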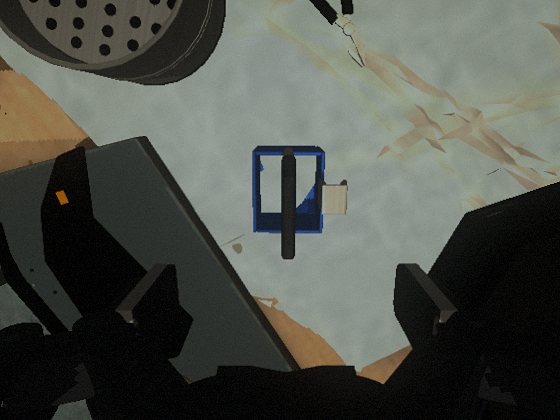

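The wrist view has the cup's black bar at (289,205) and its hook on the right at (336,198), both aligned with the fingers. I'll descend and grip.

Call:
jog_arm(
  steps=[
    [[0, 0.003, 0.25], [0, 0, 0], 0],
    [[0, 0.003, 0.498], [0, 0, 0], 0],
    [[0, 0.003, 0.498], [0, 0, 0], 0],
    [[0, 0.003, 0.498], [0, 0, 0], 255],
    [[0, 0.003, 0.498], [0, 0, 0], 255],
    [[0, 0.003, 0.498], [0, 0, 0], 255],
    [[0, 0.003, 0.498], [0, 0, 0], 255],
    [[0, 0.003, 0.498], [0, 0, 0], 255],
    [[0, 0.003, 0.498], [0, 0, 0], 255],
    [[0, 0.003, 0.498], [0, 0, 0], 255],
    [[0, 0.003, 0.25], [0, 0, 0], 255],
    [[0, 0.003, 0], [0, 0, 0], 255],
    [[0, 0.003, -0.1], [0, 0, 0], 255],
    [[0, 0.003, -0.1], [0, 0, 0], 255],
  ],
)

```text
time_s: 13.88
ee_pos: [0.6285, -0.1885, 0.2118]
tool_rot: [2.733, 1.546, 0.002]
contact_force: [-0.1, 0.2, -0.5]
finger_gap: -0.001
grip_force: 0.0
```

```bash
python3 go.py .604 -.125 .22 90
```

```text
pos [ 0.6285 -0.1885  0.2118] yaw -31.0 shift [ 0.209 -0.268 -0.041] turn [ 6.000e-04  5.000e-04 -6.723e-01]
```

Run:
```python
from h import *
a=cap('side','e1')['img'][180:400,230:400];b=cap('scene','e2')['img'][140:310,310:441]
cv2.imwrite('pics/c3.png',np.hstack([cv2.resize(x,(400,518),interpolation=2)[:,:,::-1] for x in(a,b)]))
```

```text
(no output)
```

View pics/c3.png

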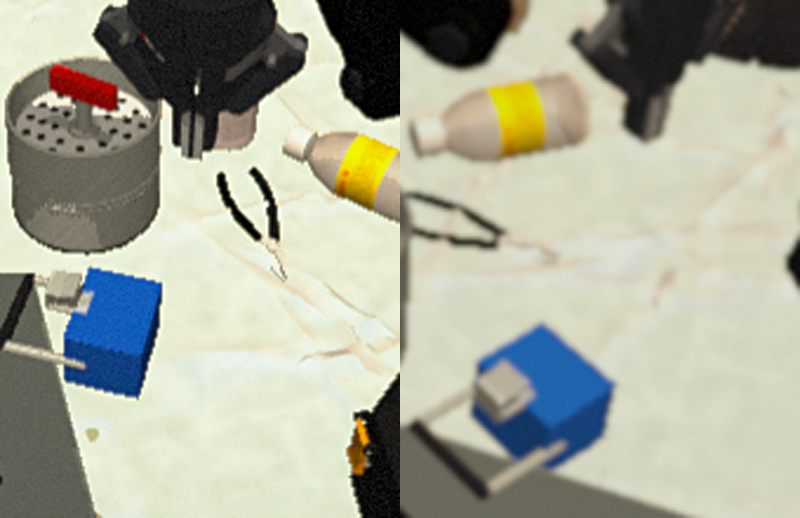

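The cup was knocked over. It now lies on its -x side with the hook up, and the bar (crop 450,460) points toward the mat. I'll measure it so I can set it upright.

```bash
python3 - <<'E'
from seg import *
robot.get_image
np.set_printoptions(precision=4,suppress=True)
for f,c in(('f1','side'),('f2','scene')):
    cap(c,f);d,w,r,g,b=ana(f)
    bl=(b>90)&(b>r+50)&(np.hypot(w[...,0]-.6,w[...,1]+.2)<.2);q=w[bl];print(f,len(q),q.min(0),q.max(0))
    t=q[q[:,2]>.055];print('top face',cv2.minAreaRect((t[:,:2]*1000).astype(np.float32)),len(t),np.median(t[:,2]))
    c0=np.array(cv2.minAreaRect((t[:,:2]*1000).astype(np.float32))[0])/1000
    nr=(np.hypot(w[...,0]-c0[0],w[...,1]-c0[1])<.13)
    k=nr&(r<60)&(g<60)&(b<60)&(w[...,2]>.018)&(w[...,2]<.06);q=w[k];print('dark',len(q),cv2.minAreaRect((q[:,:2]*1000).astype(np.float32)),np.percentile(q[:,2],[2,50,98]))
    k=nr&~bl&(w[...,2]>.068)&(w[...,2]<.1);q=w[k];print('hook',len(q),q.mean(0),q[:,2].max())
    k=nr&(r<130)&(r>60)&(abs(r-b)<25)&(w[...,2]<.018);print('mat z',np.median(w[k][:,2]),k.sum())
E
python3 go.py .6 -.2 .2 0
```

```text
f1 1561 [ 0.5389 -0.2074  0.0047] [ 0.6243 -0.1181  0.0632]
top face ((582.2681884765625, -161.9668426513672), (71.1382064819336, 60.108795166015625), 58.899688720703125) 1059 0.05964824605098986
dark 399 ((477.0059509277344, -148.93612670898438), (147.84976196289062, 56.787174224853516), 64.9345474243164) [0.0329 0.0369 0.0393]
hook 662 [ 0.5842 -0.0727  0.0825] 0.09993252879051572
mat z 0.011595310225969687 159
f2 1078 [ 0.537 -0.202 -0.   ] [ 0.62   -0.1172  0.0812]
top face ((579.8502197265625, -159.60858154296875), (69.20121002197266, 59.09281539916992), 58.25892639160156) 674 0.06096948575312709
dark 281 ((474.7414855957031, -148.3355712890625), (147.74720764160156, 52.754886627197266), 66.7447280883789) [0.032  0.0377 0.0404]
hook 407 [ 0.5663 -0.0832  0.082 ] 0.09966783233069484
mat z 0.007994221272040998 119
pos [ 0.6273 -0.1876  0.2086] yaw -31.0 shift [-0.123 -0.085  0.043] turn [-0.001  -0.     -0.1723]
```

```bash
python3 go.py .512 -.12 .17 58
```

```text
pos [ 0.6273 -0.1876  0.2086] yaw -31.0 shift [-0.007 -0.668  0.195] turn [-0.001  -0.0006 -0.4945]
```

Call:
jog_arm(
  steps=[
    [[0, -0.1, 0], [0, 0, -0.055], 178],
    [[0, -0.3, 0.05], [0, 0, -0.11], 178],
    [[0, -0.5, 0.1], [0, 0, -0.165], 178],
    [[0, -0.668, 0.19], [0, 0, -0.22], 178],
    [[0, -0.668, 0.19], [0, 0, -0.275], 178],
    [[0, -0.668, 0.19], [0, 0, -0.33], 178],
    [[0, -0.668, 0.19], [0, 0, -0.385], 178],
    [[0, -0.668, 0.19], [0, 0, -0.44], 178],
    [[0, -0.668, 0.19], [0, 0, -0.495], 178],
    [[0, -0.668, 0.19], [0, 0, -0.495], 178],
  ],
)

```text
time_s: 15.32
ee_pos: [0.5129, -0.1191, 0.1715]
tool_rot: [-0.865, -3.018, 0.001]
contact_force: [-0.8, -0.2, -0.9]
finger_gap: 0.3
grip_force: 0.0
```

Call:
jog_arm(
  steps=[
    [[0, 0, 0], [0, 0, -0.055], 178],
    [[0, 0, 0], [0, 0, -0.11], 178],
    [[0, 0, 0], [0, 0, -0.165], 178],
    [[0, 0, 0], [0, 0, -0.22], 178],
    [[0, 0, 0], [0, 0, -0.275], 178],
    [[0, 0, 0], [0, 0, -0.33], 178],
    [[0, 0, 0], [0, 0, -0.385], 178],
    [[0, 0, 0], [0, 0, -0.44], 178],
    [[0, 0, 0], [0, 0, -0.505], 178],
    [[0, 0, 0], [0, 0, -0.505], 178],
    [[0, 0, 0], [0, 0, -0.505], 178],
  ],
)

```text
time_s: 16.7
ee_pos: [0.5134, -0.1193, 0.1722]
tool_rot: [1.539, -2.738, -0.001]
contact_force: [-0.1, 0.3, -0.2]
finger_gap: 0.3
grip_force: 0.0
```

```bash
python3 go.py .512 -.12 .017 149
python3 - <<'E'
from seg import *
print(np.round(robot.read_state()['joint_positions'],2))
cap('wrist','w3')
E
```

```text
pos [ 0.5134 -0.1193  0.1722] yaw 148.7 shift [0.006 0.004 0.776] turn [ 0.0002 -0.0001 -0.0019]
[-0.18  0.2   0.41  1.71 -0.08  1.25  2.84]
```

View pics/w3.png

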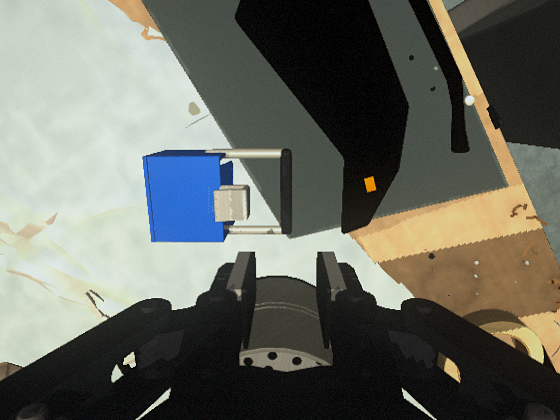

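The bar lies at (286,192), parallel to the fingers' faces, with the hook at (232,203). The black tool on the mat is clear of it.

Run:
```python
from seg import *
np.set_printoptions(precision=4,suppress=True)
d,w,r,g,b=ana('w3')
k=np.zeros(r.shape,bool);k[145:240,272:300]=1;k&=(r<60)&(w[...,2]>.022)&(w[...,2]<.05)
q=w[k];print(len(q),cv2.minAreaRect((q[:,:2]*1000).astype(np.float32)),np.median(q[:,2]),np.percentile(q[:,2],[5,95]))
p=q[q[:,2]>.03];
t=w[185:220,216:247].reshape(-1,3);t=t[t[:,2]>.06];print('hook',t.mean(0),t[:,2].max())
m=w[100:140,220:235].reshape(-1,3);print('mat',np.nanmedian(m[:,2])); m=w[150:170,330:342].reshape(-1,3);print('mat2',np.nanmedian(m[:,2]))
```

```text
944 ((513.5013427734375, -118.57536315917969), (73.18433380126953, 9.62954044342041), 58.8773078918457) 0.03802256272745539 [0.036  0.0395]
hook [ 0.5477 -0.1405  0.0771] 0.08224946975396862
mat 0.028161844296682306
mat2 0.028379863951137972
```

```bash
python3 go.py .578 -.157 .12 59
```

```text
pos [ 0.5135 -0.1193  0.1723] yaw 148.7 shift [-0.007 -0.374  0.262] turn [ 0.000e+00 -2.000e-04  4.984e-01]
```

Call:
jog_arm(
  steps=[
    [[0, -0.1, 0], [0, 0, 0.055], 0],
    [[0, -0.2, 0], [0, 0, 0.11], 0],
    [[-0.007, -0.3, 0], [0, 0, 0.165], 0],
    [[-0.007, -0.374, 0], [0, 0, 0.22], 0],
    [[-0.007, -0.374, 0], [0, 0, 0.275], 0],
    [[-0.007, -0.374, 0], [0, 0, 0.33], 0],
    [[-0.007, -0.374, 0], [0, 0, 0.385], 0],
    [[-0.007, -0.374, 0], [0, 0, 0.44], 0],
    [[-0.007, -0.374, 0.1], [0, 0, 0.498], 0],
    [[-0.007, -0.374, 0.2], [0, 0, 0.498], 0],
    [[-0.007, -0.374, 0.262], [0, 0, 0.498], 0],
    [[-0.007, -0.374, 0.262], [0, 0, 0.498], 0],
  ],
)

```text
time_s: 18.25
ee_pos: [0.5779, -0.1564, 0.1193]
tool_rot: [-0.832, -3.028, 0.001]
contact_force: [0.9, 0.0, 0.1]
finger_gap: 1.004
grip_force: 0.0
```

```bash
python3 go.py .578 -.157 .016 59
python3 - <<'E'
from seg import *
cap('wrist','w4');d,w,r,g,b=ana('w4')
bl=(b>90)&(b>r+50)&(abs(w[...,2]-.062)<.008);q=w[bl];print('box',len(q),cv2.minAreaRect((q[:,:2]*1000).astype(np.float32)))
E
```

```text
pos [ 0.5779 -0.1564  0.1193] yaw 59.3 shift [-0.003 -0.002  0.517] turn [-0.0003 -0.0005  0.0016]
box 4736 ((582.9335327148438, -159.56321716308594), (69.6749267578125, 59.70258712768555), 58.66413497924805)
```

Call:
jog_arm(
  steps=[
    [[0, 0, 0.2], [0, 0, 0], 0],
    [[0, 0, 0.4], [0, 0, 0], 0],
    [[0, 0, 0.515], [0, 0, 0], 0],
    [[0, 0, 0.515], [0, 0, 0], 0],
    [[0, 0, 0.515], [0, 0, 0], 255],
    [[0, 0, 0.515], [0, 0, 0], 255],
    [[0, 0, 0.515], [0, 0, 0], 255],
    [[0, 0, 0.515], [0, 0, 0], 255],
    [[0, 0, 0.515], [0, 0, 0], 255],
  ],
)

```text
time_s: 19.42
ee_pos: [0.58, -0.1574, 0.0195]
tool_rot: [0.83, 3.026, 0.0]
contact_force: [-0.8, -0.1, 7.5]
finger_gap: 0.802
grip_force: 69.6
```

Call:
jog_arm(
  steps=[
    [[0, 0, -0.15], [0, 0, 0], 255],
    [[0, 0, -0.35], [0, 0, 0], 255],
    [[-0.15, -0.03, -0.55], [0, 0, 0], 255],
    [[-0.32, -0.06, -0.65], [0, 0, 0.05], 255],
    [[-0.32, -0.06, -0.65], [0, 0, 0.1], 255],
    [[-0.32, -0.06, -0.65], [0, 0, 0.15], 255],
    [[-0.32, -0.06, -0.65], [0, 0, 0.2], 255],
    [[-0.32, -0.06, -0.65], [0, 0, 0.25], 255],
    [[-0.32, -0.06, -0.65], [0, 0, 0.3], 255],
    [[-0.32, -0.06, -0.65], [0, 0, 0.35], 255],
    [[-0.32, -0.06, -0.65], [0, 0, 0.4], 255],
    [[-0.32, -0.06, -0.65], [0, 0, 0.45], 255],
    [[-0.32, -0.06, -0.65], [0, 0, 0.5], 255],
    [[-0.32, -0.06, -0.65], [0, 0, 0.55], 255],
    [[-0.32, -0.06, -0.65], [0, 0, 0.6], 255],
    [[-0.32, -0.06, -0.65], [0, 0, 0.65], 255],
    [[-0.32, -0.06, -0.65], [0, 0, 0.7], 255],
    [[-0.32, -0.06, -0.65], [0, 0, 0.76], 255],
    [[-0.32, -0.06, -0.65], [0, 0, 0.82], 255],
    [[-0.32, -0.06, -0.65], [0, 0, 0.82], 255],
  ],
)

```text
time_s: 21.92
ee_pos: [0.6276, -0.1993, 0.1475]
tool_rot: [3.141, 0.05, 0.0]
contact_force: [0.4, -0.5, -1.7]
finger_gap: 0.793
grip_force: 68.6
```

```bash
python3 go.py .63 -.2 .14 -90
python3 - <<'E'
from h import *
s=robot.read_state();print(np.round(s['joint_positions'],2),s['finger_gap'])
E
```

```text
pos [ 0.6276 -0.1993  0.1475] yaw -88.2 shift [0.012 0.004 0.038] turn [ 0.0001 -0.      0.0102]
[-0.43  0.77  1.19  1.39 -0.71  1.44 -0.8 ] 0.7929142759763645
```

Call:
jog_arm(
  steps=[
    [[0, 0, 0], [0, 0.05, 0], 255],
    [[0, 0, 0], [0, 0.1, 0], 255],
    [[0, 0, 0], [0, 0.15, 0], 255],
    [[0, 0, 0], [0, 0.2, 0], 255],
    [[0, 0, 0], [0, 0.25, 0], 255],
    [[0, 0, 0], [0, 0.3, 0], 255],
    [[0, 0, 0], [0, 0.35, 0], 255],
    [[0, 0, 0], [0, 0.415, 0], 255],
    [[0, 0, 0], [0, 0.415, 0], 255],
    [[0, 0, 0], [0, 0.415, 0], 255],
    [[0, 0, 0], [0, 0.415, 0], 255],
  ],
)

```text
time_s: 23.3
ee_pos: [0.6076, -0.1994, 0.0458]
tool_rot: [-2.894, -0.067, -1.086]
contact_force: [0.0, 0.5, -3.3]
finger_gap: 0.8
grip_force: 68.8
```

Run:
```python
from h import *
s=robot.read_state();M=R.from_rotvec(s['tool_rot']).as_matrix();print(np.round(s['ee_pos'],4),np.round(M,3),np.round(s['joint_positions'],2),np.round(s['contact_force'],1))
a=cap('side','g1')['img'][130:390,190:390];b=cap('scene','g2')['img'][120:310,290:436]
cv2.imwrite('pics/c4.png',np.hstack([cv2.resize(x,(400,520),interpolation=2)[:,:,::-1] for x in(a,b)]))
```

```text
[ 0.6076 -0.1994  0.0458] [[ 0.753  0.058  0.656]
 [ 0.023 -0.998  0.062]
 [ 0.658 -0.032 -0.752]] [ 0.67  0.29 -0.21  2.16 -1.36  0.32  0.21] [ 0.   0.5 -3.3]
```

View pics/c4.png

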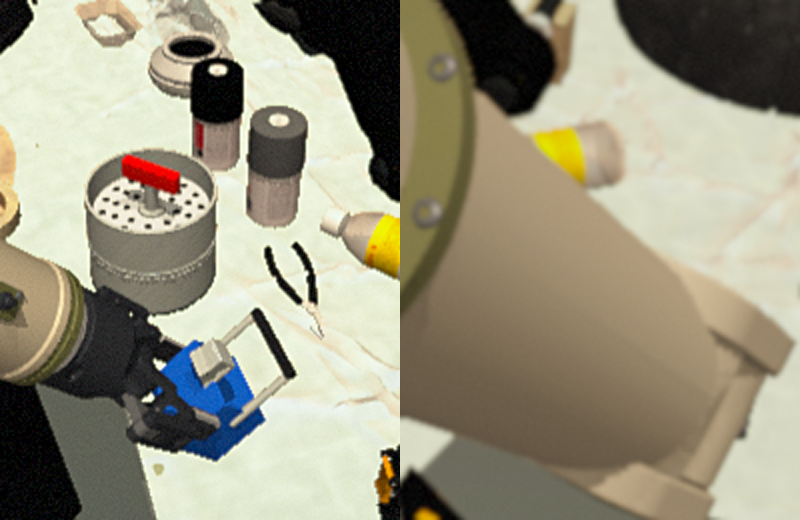

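The arm could not reach that tilt this close in and dipped, with no harm done. The cup is held at about 41° of tilt. I'll move up and outward, where the arm has room.

Call:
jog_arm(
  steps=[
    [[0.2, 0, 0], [0, 0, 0], 255],
    [[0.4, 0, 0], [0, 0, 0], 255],
    [[0.5, 0, 0], [0, 0, 0], 255],
    [[0.5, 0, 0], [0, 0, 0], 255],
  ],
)

```text
time_s: 23.9
ee_pos: [0.6847, -0.1964, 0.1132]
tool_rot: [-2.892, -0.067, -1.087]
contact_force: [-0.1, -0.1, -2.0]
finger_gap: 0.795
grip_force: 68.8
```

```bash
cat > st.py <<'E'
from h import *
s=robot.read_state();M=R.from_rotvec(s['tool_rot']).as_matrix();print(np.round(s['ee_pos'],4),np.round(M,3).tolist(),np.round(s['joint_positions'],2),np.round(s['contact_force'],1))
E
python3 st.py
```

```text
[ 0.6847 -0.1964  0.1132] [[0.752, 0.058, 0.657], [0.022, -0.998, 0.063], [0.659, -0.033, -0.751]] [ 0.44  0.28 -0.04  1.97 -0.93  0.39 -0.33] [-0.1 -0.1 -2. ]
```

```bash
cat > tilt.py <<'E'
import sys
from h import *
x,y,z,th,az=map(float,sys.argv[1:]);s=robot.read_state();R0=R.from_rotvec(s['tool_rot'])
T=R.from_euler('z',az,degrees=True)*R.from_matrix(np.array([[1,0,0],[0,-1,0],[0,0,-1.]]).T)*R.from_euler('y',th,degrees=True)
print(np.round(T.as_matrix(),2).tolist());rv=(R0.inv()*T).as_rotvec();print('shift',np.round(R0.inv().apply(np.array([x,y,z])-s['ee_pos'])/.2,3),'turn',np.round(rv/np.pi,3))
E
python3 tilt.py .73 -.22 .14 68 -20
```

```text
[[0.35, -0.34, 0.87], [-0.13, -0.94, -0.32], [0.93, 0.0, -0.37]]
shift [0.256 0.127 0.04 ] turn [-0.113  0.149  0.067]
```

Call:
jog_arm(
  steps=[
    [[0.1, 0.05, 0.01], [-0.03, 0.04, 0.02], 255],
    [[0.18, 0.09, 0.02], [-0.06, 0.08, 0.035], 255],
    [[0.256, 0.127, 0.04], [-0.085, 0.112, 0.05], 255],
    [[0.256, 0.127, 0.04], [-0.113, 0.149, 0.067], 255],
    [[0.256, 0.127, 0.04], [-0.113, 0.149, 0.067], 255],
    [[0.256, 0.127, 0.04], [-0.113, 0.149, 0.067], 255],
  ],
)

```text
time_s: 24.65
ee_pos: [0.733, -0.228, 0.1732]
tool_rot: [2.698, -0.336, 1.301]
contact_force: [-0.1, -0.1, -2.5]
finger_gap: 0.801
grip_force: 70.0
```

```bash
python3 st.py; python3 tilt.py .73 -.22 .06 68 -20
```

```text
[ 0.733  -0.228   0.1732] [[0.604, -0.253, 0.756], [-0.144, -0.967, -0.21], [0.784, 0.018, -0.621]] [ 0.12  0.23  0.15  2.01 -1.44  0.02 -0.14] [-0.1 -0.1 -2.5]
[[0.35, -0.34, 0.87], [-0.13, -0.94, -0.32], [0.93, 0.0, -0.37]]
shift [-0.459 -0.045  0.332] turn [-0.023  0.091  0.02 ]
```

The arm is at its wrist limits here. I'll fit a kinematic model from the logged poses to find where the cup can be tilted further.

```bash
cat > kin.py <<'E'
from h import *
from scipy.optimize import least_squares
D=[([-1.35,.384,.016,1.371,-.006,1.388,-.047],[.1748,.5995,.2075],None),
([-.18,.2,.41,1.71,-.08,1.25,2.84],[.5134,-.1193,.1722],[1.539,-2.738,-.001]),
([-.43,.77,1.19,1.39,-.71,1.44,-.8],[.6276,-.1993,.1475],[3.141,.05,0]),
([.67,.29,-.21,2.16,-1.36,.32,.21],[.6076,-.1994,.0458],[-2.894,-.067,-1.086]),
([.44,.28,-.04,1.97,-.93,.39,-.33],[.6847,-.1964,.1132],[-2.892,-.067,-1.087]),
([.12,.23,.15,2.01,-1.44,.02,-.14],[.733,-.228,.1732],[2.698,-.336,1.301])]
D[0]=(D[0][0],D[0][1],[-.444,-3.11,.003])
lo=np.array([-2.95,-.25,-1.52,.18,-1.44,.02,-3.01]);hi=np.array([2.95,2.06,1.56,2.33,4.58,2.06,3.01])
def fk(q,P,sg):
    H,L1,a1,L2,a2,b2,L3,a3,y0=P;r=lambda ax,t:R.from_euler(ax,t)
    A=r('z',sg[0]*q[0])*r('y',q[1]);p=np.array([0,0,H])+A.apply([0,0,L1])
    A=A*r('z',sg[1]*q[2]);p=p+A.apply([a1,0,0]);A=A*r('y',q[3]);p=p+A.apply([a2,0,L2])
    A=A*r('z',sg[2]*q[4]);p=p+A.apply([b2,0,0]);A=A*r('y',q[5]);p=p+A.apply([a3,0,L3]);A=A*r('z',sg[3]*q[6]+y0)
    return p,A
def fit():
    best=None
    import itertools
    for sg in itertools.product([1,-1],repeat=4):
        f=lambda P:np.concatenate([np.r_[fk(q,P,sg)[0]-p,.2*(fk(q,P,sg)[1].inv()*R.from_rotvec(o)).as_rotvec()] for q,p,o in D])
        for y0 in(1.57,-1.57):
            s=least_squares(f,[.3,.3,0,.3,0,0,.3,0,y0])
            if best is None or s.cost<best[0]: best=(s.cost,s.x,sg,np.abs(s.fun).max())
    return best
E
python3 - <<'E'
from kin import *
b=fit();print(b[0],np.round(b[1],3),b[2],b[3])
np.save('kin.npy',np.r_[b[1],b[2]])
P,sg=b[1],b[2];rng=np.random.default_rng(0)
def solve(p,T,n=6):
    best=(9,None)
    for _ in range(n):
        s=least_squares(lambda q:np.r_[fk(q,P,sg)[0]-p,.3*(fk(q,P,sg)[1].inv()*T).as_rotvec()],rng.uniform(np.maximum(lo,-1.5),np.minimum(hi,2)),bounds=(lo,hi))
        if s.cost<best[0]: best=(s.cost,s.x)
    return best
flip=R.from_matrix(np.diag([1,-1,-1.]))
for rr in(.5,.6,.7,.8):
  for th in(40,50,60,70,80,-40,-50,-60,-70,-80):
    for az in (0,90):
      # point at azimuth 0; tilt dir az
      T=R.from_euler('z',az,degrees=True)*flip*R.from_euler('y',th,degrees=True)
      c=solve(np.array([rr,0,.06]),T);
      if c[0]<1e-7: print('ok',rr,th,az,np.round(c[1],2))
E
```

```text
0.0009033992443541779 [ 0.268  0.451  0.012  0.447  0.025 -0.025  0.392 -0.011  1.57 ] (-1, -1, -1, -1) 0.02946892962624381
ok 0.5 40 90 [ 0.94  0.55 -0.62  1.82 -0.37  1.15  0.56]
ok 0.5 50 90 [ 0.13  0.65  0.49  1.75 -0.96  1.55  1.02]
ok 0.5 60 90 [ 0.79  0.73 -0.29  1.7  -0.68  1.41  0.87]
ok 0.5 70 90 [ 0.74  0.85 -0.18  1.64 -0.79  1.56  0.97]
ok 0.5 80 90 [ 0.37  1.03  0.35  1.55 -1.14  1.94  1.19]
ok 0.5 -40 0 [ 0.35  0.92 -0.62  1.19  0.34  1.86 -1.83]
ok 0.5 -40 90 [ 0.08  0.58 -0.65  1.8   0.92  1.45 -0.96]
ok 0.5 -50 0 [-0.23  1.04  0.45  0.99 -0.27  2.05 -1.38]
ok 0.5 -50 90 [-0.41  0.59 -0.13  1.76  0.8   1.42 -0.92]
ok 0.5 -60 90 [-1.13  0.86  0.75  1.72  0.38  1.28 -0.65]
ok 0.5 -70 90 [-0.93  0.89  0.42  1.64  0.65  1.47 -0.87]
ok 0.5 -80 90 [-1.43  1.51  1.2   1.59 -0.06  1.38 -0.34]
ok 0.6 40 0 [ 0.66  0.17 -0.59  2.3   1.44  0.02 -2.89]
ok 0.6 40 90 [ 0.99  0.82 -0.88  1.56 -0.08  1.17  0.27]
ok 0.6 50 90 [ 0.1   0.8   0.48  1.48 -1.04  1.61  0.89]
ok 0.6 60 90 [ 1.02  1.02 -0.81  1.45 -0.3   1.32  0.49]
ok 0.6 70 90 [ 0.14  1.09  0.61  1.34 -1.37  1.97  1.01]
ok 
[... 1410 characters left out ...]
3  0.28  2.89]
ok 0.8 50 90 [ 0.48  1.17 -0.38  0.71 -0.49  1.58  0.35]
ok 0.8 60 0 [ 1.07  1.41 -1.41  2.    2.55  0.89 -2.98]
ok 0.8 60 90 [ 0.56  1.3  -0.56  0.61 -0.45  1.65  0.34]
ok 0.8 70 0 [ 0.63  0.78 -0.69  2.04  3.04  0.77  2.12]
ok 0.8 70 90 [ 0.53  1.41 -0.47  0.48 -0.66  1.76  0.37]
ok 0.8 80 0 [-0.51  0.89  0.54  2.05  3.07  1.07  1.17]
ok 0.8 80 90 [ 0.54  1.58 -0.62  0.29 -0.66  1.87  0.32]
ok 0.8 -40 90 [-0.33  1.05  0.1   0.78  0.58  1.53 -0.36]
ok 0.8 -50 90 [-0.38  1.15  0.1   0.7   0.73  1.62 -0.41]
ok 0.8 -60 90 [-0.35  1.26 -0.09  0.59  1.04  1.76 -0.45]
ok 0.8 -70 90 [-0.55  1.42  0.52  0.48  0.61  1.76 -0.36]
ok 0.8 -80 90 [-0.5   1.57  0.41  0.28  0.87  1.89 -0.34]
```

```bash
python3 tilt.py .63 -.19 .2 0 20
python3 - <<'E'
from seg import *
d,w,r,g,b=ana('d0')
for y0 in np.arange(-.6,-.2,.05):
    print(round(y0,2),[int(1000*np.percentile(q,98)) if len(q:=w[...,2][(w[...,1]>y0)&(w[...,1]<y0+.05)&(w[...,0]>x)&(w[...,0]<x+.05)])>5 else -1 for x in np.arange(.45,.85,.05)])
E
```

```text
[[0.94, 0.34, 0.0], [0.34, -0.94, 0.0], [0.0, 0.0, -1.0]]
shift [-0.233 -0.051 -0.512] turn [ 0.092 -0.276 -0.177]
-0.6 [-1, -1, -1, -1, -1, -1, -1, -1]
-0.55 [-1, -1, -1, -1, -1, -1, -1, -1]
-0.5 [-1, -1, -1, -1, -1, 159, 159, 158]
-0.45 [-1, -1, -1, -1, 142, 161, 159, 158]
-0.4 [-1, -1, -1, -1, 135, 160, 158, 160]
-0.35 [29, 28, 5, 3, 125, 158, 160, 160]
-0.3 [38, 28, 5, 3, 2, 4, 129, -1]
-0.25 [39, 28, 57, 114, 82, 10, 14, 16]
```

Call:
jog_arm(
  steps=[
    [[-0.05, 0, -0.1], [0.02, -0.06, -0.04], 255],
    [[-0.1, -0.02, -0.22], [0.04, -0.11, -0.07], 255],
    [[-0.17, -0.03, -0.35], [0.055, -0.165, -0.105], 255],
    [[-0.233, -0.05, -0.51], [0.075, -0.22, -0.14], 255],
    [[-0.233, -0.05, -0.51], [0.092, -0.276, -0.177], 255],
    [[-0.233, -0.05, -0.51], [0.092, -0.276, -0.177], 255],
    [[-0.233, -0.05, -0.51], [0.092, -0.276, -0.177], 255],
    [[-0.233, -0.05, -0.51], [0.092, -0.276, -0.177], 255],
    [[-0.233, -0.05, -0.51], [0.092, -0.276, -0.177], 255],
  ],
)

```text
time_s: 25.78
ee_pos: [0.6329, -0.1877, 0.1981]
tool_rot: [-3.09, -0.556, 0.002]
contact_force: [-0.7, 0.7, -2.0]
finger_gap: 0.799
grip_force: 69.9
```

```bash
python3 st.py; python3 tilt.py .59 -.18 .2 0 90
```

```text
[ 0.6329 -0.1877  0.1981] [[0.937, 0.349, -0.002], [0.349, -0.937, 0.001], [-0.001, -0.002, -1.0]] [-0.28  0.57  0.82  1.3  -0.41  1.44 -0.7 ] [-0.7  0.7 -2. ]
[[0.0, 1.0, 0.0], [1.0, -0.0, 0.0], [0.0, 0.0, -1.0]]
shift [-0.188 -0.111 -0.009] turn [-0.001 -0.    -0.387]
```

Call:
jog_arm(
  steps=[
    [[-0.06, -0.03, 0], [0, 0, -0.055], 255],
    [[-0.12, -0.07, 0], [0, 0, -0.11], 255],
    [[-0.188, -0.11, 0], [0, 0, -0.165], 255],
    [[-0.188, -0.11, 0], [0, 0, -0.22], 255],
    [[-0.188, -0.11, 0], [0, 0, -0.275], 255],
    [[-0.188, -0.11, 0], [0, 0, -0.33], 255],
    [[-0.188, -0.11, 0], [0, 0, -0.387], 255],
    [[-0.188, -0.11, 0], [0, 0, -0.387], 255],
    [[-0.188, -0.11, 0], [0, 0, -0.387], 255],
  ],
)

```text
time_s: 26.9
ee_pos: [0.5885, -0.1818, 0.201]
tool_rot: [2.23, 2.211, 0.007]
contact_force: [0.3, 0.1, -1.8]
finger_gap: 0.794
grip_force: 69.9
```

Call:
jog_arm(
  steps=[
    [[0, 0, 0], [0, 0.055, 0], 255],
    [[0, 0, 0], [0, 0.11, 0], 255],
    [[0, 0, 0], [0, 0.165, 0], 255],
    [[0, 0, 0], [0, 0.22, 0], 255],
    [[0, 0, 0], [0, 0.27, 0], 255],
    [[0, 0, 0], [0, 0.32, 0], 255],
    [[0, 0, 0], [0, 0.37, 0], 255],
    [[0, 0, 0], [0, 0.37, 0], 255],
    [[0, 0, 0], [0, 0.37, 0], 255],
  ],
)

```text
time_s: 28.02
ee_pos: [0.5894, -0.1816, 0.2015]
tool_rot: [-1.507, -1.504, -0.991]
contact_force: [0.5, -0.1, -1.0]
finger_gap: 0.797
grip_force: 70.4
```

```bash
python3 st.py; python3 tilt.py .59 -.16 .06 72 90
```

```text
[ 0.5894 -0.1816  0.2015] [[-0.001, 1.0, 0.004], [0.398, -0.003, 0.917], [0.917, 0.003, -0.398]] [ 0.57  0.94  0.26  1.04 -1.03  2.05  0.75] [ 0.5 -0.1 -1. ]
[[0.0, 1.0, 0.0], [0.31, -0.0, 0.95], [0.95, -0.0, -0.31]]
shift [-0.606  0.001  0.381] turn [0.001 0.03  0.   ]
```

Call:
jog_arm(
  steps=[
    [[-0.15, 0, 0.09], [0, 0, 0], 255],
    [[-0.33, 0, 0.2], [0, 0, 0], 255],
    [[-0.5, 0, 0.3], [0, 0, 0], 255],
    [[-0.6, 0, 0.36], [0, 0, 0], 255],
    [[-0.66, 0, 0.396], [0, 0, 0], 255],
    [[-0.66, 0, 0.396], [0, 0, 0], 255],
  ],
)

```text
time_s: 28.78
ee_pos: [0.5899, -0.161, 0.0485]
tool_rot: [-1.505, -1.503, -0.992]
contact_force: [-0.7, -0.5, -0.4]
finger_gap: 0.799
grip_force: 70.4
```

```bash
python3 st.py
python3 - <<'E'
from seg import *
for f,c in(('k1','side'),('k2','scene')):
    cap(c,f);d,w,r,g,b=ana(f)
    bl=(b>90)&(b>r+50)&(np.hypot(w[...,0]-.59,w[...,1]+.16)<.12);q=w[bl];print(f,len(q),np.round(np.percentile(q,1,axis=0),3),np.round(np.percentile(q,99,axis=0),3))
E
```

```text
[ 0.5899 -0.161   0.0485] [[-0.001, 1.0, 0.004], [0.396, -0.003, 0.918], [0.918, 0.003, -0.396]] [ 0.55  1.1   0.24  1.11 -1.    1.9   0.93] [-0.7 -0.5 -0.4]
k1 986 [ 0.558 -0.21   0.037] [ 0.624 -0.137  0.088]Traceback (most recent call last):
  File "<stdin>", line 4, in <module>
    return _quantile_unchecked(
        a, q, axis, out, overwrite_input, method, keepdims, weights)
    return _ureduce(a,
                    func=_quantile_ureduce_func,
    ...<5 lines>...
                    overwrite_input=overwrite_input,
                    method=method)
    r = func(a, **kwargs)
    result = _quantile(arr,
                       quantiles=q,
    ...<2 lines>...
                       out=out,
                       weights=wgt)
    slices_having_nans = np.isnan(arr[-1, ...])
                                  ~~~^^^^^^^^^
IndexError: index -1 is out of bounds for axis 0 with size 0
```

Call:
jog_arm(
  steps=[
    [[-0.012, 0, 0.005], [0, 0, 0], 255],
    [[-0.024, 0, 0.01], [0, 0, 0], 255],
    [[-0.032, 0, 0.014], [0, 0, 0], 255],
    [[-0.032, 0, 0.014], [0, 0, 0], 255],
  ],
)

```text
time_s: 29.38
ee_pos: [0.5896, -0.1612, 0.041]
tool_rot: [-1.505, -1.501, -0.993]
contact_force: [-0.6, -0.8, -2.0]
finger_gap: 0.801
grip_force: 70.4
```

Call:
jog_arm(
  steps=[
    [[-0.012, 0, 0.005], [0, 0, 0], 255],
    [[-0.018, 0, 0.008], [0, 0, 0], 255],
    [[-0.018, 0, 0.008], [0, 0, 0], 255],
  ],
)

```text
time_s: 29.75
ee_pos: [0.5897, -0.1614, 0.0379]
tool_rot: [-1.505, -1.502, -0.994]
contact_force: [-1.3, -2.9, 3.5]
finger_gap: 0.797
grip_force: 70.9
```

Call:
jog_arm(
  steps=[
    [[0, 0, 0], [0, 0, 0], 0],
    [[0, 0, 0], [0, 0, 0], 0],
    [[0, 0, 0], [0, 0, 0], 0],
    [[0, 0, -0.03], [0, 0, 0], 0],
    [[0, 0, -0.07], [0, 0, 0], 0],
    [[0, 0, -0.12], [0, 0, 0], 0],
    [[0, 0, -0.25], [0, 0, 0], 0],
    [[0, 0, -0.45], [0, 0, 0], 0],
    [[0, 0, -0.6], [0, 0, 0], 0],
    [[0, 0, -0.6], [0, 0, 0], 0],
  ],
)

```text
time_s: 31.0
ee_pos: [0.5883, -0.2754, 0.0855]
tool_rot: [-1.51, -1.502, -0.996]
contact_force: [0.1, -0.0, -0.1]
finger_gap: 0.997
grip_force: 0.0
```

```bash
python3 st.py
python3 - <<'E'
from h import *
a=cap('side','p1')['img'][130:390,190:390];b=cap('scene','p2')['img'][120:310,290:436]
cv2.imwrite('pics/c5.png',np.hstack([cv2.resize(x,(400,520),interpolation=2)[:,:,::-1] for x in(a,b)]))
E
```

```text
[ 0.5883 -0.2754  0.0855] [[-0.001, 1.0, 0.009], [0.398, -0.008, 0.917], [0.917, 0.005, -0.398]] [ 0.76  1.22  0.08  0.73 -0.88  2.05  0.76] [ 0.1 -0.  -0.1]
```

View pics/c5.png

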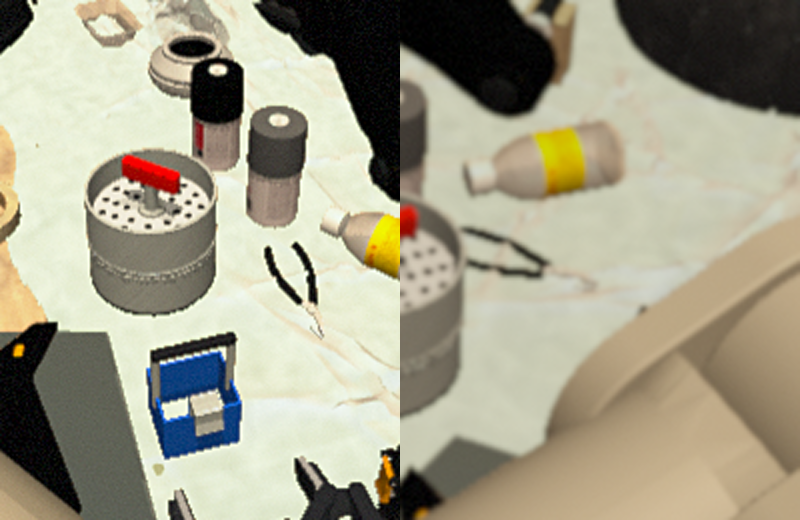

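The cup stands upright again with its bar at crop (195,347), and the plate is still home. The robot is clear of it. I'll measure the cup and go above it.

```bash
python3 tilt.py .588 -.235 .28 0 90
python3 - <<'E'
from seg import *
d,w,r,g,b=ana('p1');near=np.hypot(w[...,0]-.59,w[...,1]+.16)<.09
bl=near&(b>90)&(b>r+50)
q=w[bl&(w[...,2]>.05)];print('box',len(q),cv2.minAreaRect((q[:,:2]*1000).astype(np.float32)),q[:,2].max())
q=w[near&(abs(w[...,2]-.112)<.012)];print('bar',len(q),cv2.minAreaRect((q[:,:2]*1000).astype(np.float32)),q.mean(0))
E
```

```text
[[0.0, 1.0, 0.0], [1.0, -0.0, 0.0], [0.0, 0.0, -1.0]]
shift [ 0.971 -0.002 -0.216] turn [ 0.002 -0.371 -0.001]
box 314 ((587.8718872070312, -188.7998809814453), (62.42276382446289, 72.04633331298828), 89.62181854248047) 0.08106262949516066
bar 325 ((589.4082641601562, -189.1015625), (74.33982849121094, 12.389102935791016), 0.2548615336418152) [ 0.58811664 -0.19081773  0.11167748]
```

Call:
jog_arm(
  steps=[
    [[0.25, 0, -0.1], [0, -0.03, 0], 0],
    [[0.5, 0, -0.2], [0, -0.08, 0], 0],
    [[0.75, 0, -0.216], [0, -0.14, 0], 0],
    [[0.97, 0, -0.216], [0, -0.2, 0], 0],
    [[0.97, 0, -0.216], [0, -0.255, 0], 0],
    [[0.97, 0, -0.216], [0, -0.31, 0], 0],
    [[0.97, 0, -0.216], [0, -0.371, 0], 0],
    [[0.97, 0, -0.216], [0, -0.371, 0], 0],
    [[0.97, 0, -0.216], [0, -0.371, 0], 0],
  ],
)

```text
time_s: 32.22
ee_pos: [0.5884, -0.2328, 0.2797]
tool_rot: [2.223, 2.219, 0.002]
contact_force: [-0.3, -1.7, -0.0]
finger_gap: 1.0
grip_force: 0.0
```

```bash
python3 st.py; python3 go.py .5885 -.189 .2 -90
```

```text
[ 0.5884 -0.2328  0.2797] [[0.002, 1.0, 0.002], [1.0, -0.002, 0.0], [0.0, 0.002, -1.0]] [ 0.12  0.39  0.31  1.23 -0.12  1.54  0.4 ] [-0.3 -1.7 -0. ]
pos [ 0.5884 -0.2328  0.2797] yaw -0.1 shift [ 0.219 -0.001  0.399] turn [ 4.000e-04 -5.000e-04  4.994e-01]
```

Call:
jog_arm(
  steps=[
    [[0.06, 0, 0.05], [0, 0, 0.055], 120],
    [[0.12, 0, 0.12], [0, 0, 0.11], 120],
    [[0.18, 0, 0.2], [0, 0, 0.165], 120],
    [[0.219, 0, 0.3], [0, 0, 0.22], 120],
    [[0.219, 0, 0.39], [0, 0, 0.275], 120],
    [[0.219, 0, 0.39], [0, 0, 0.33], 120],
    [[0.219, 0, 0.39], [0, 0, 0.385], 120],
    [[0.219, 0, 0.39], [0, 0, 0.44], 120],
    [[0.219, 0, 0.39], [0, 0, 0.499], 120],
    [[0.219, 0, 0.39], [0, 0, 0.499], 120],
    [[0.219, 0, 0.39], [0, 0, 0.499], 120],
  ],
)

```text
time_s: 33.6
ee_pos: [0.5887, -0.1916, 0.2015]
tool_rot: [3.14, 0.002, 0.003]
contact_force: [0.1, -0.3, -0.6]
finger_gap: 0.528
grip_force: 0.0
```

```bash
python3 go.py .5885 -.189 .091 -90;  python3 - <<'E'
from seg import *
for c in('wrist','side'):
    cap(c,'x'+c);d,w,r,g,b=ana('x'+c);near=np.hypot(w[...,0]-.59,w[...,1]+.19)<.055
    bl=near&(b>90)&(b>r+50)
    q=w[bl&(abs(w[...,2]-.06)<.006)];print('box',len(q),cv2.minAreaRect((q[:,:2]*1000).astype(np.float32)) if len(q) else 0)
    q=w[near&(abs(w[...,2]-.112)<.009)&(r<70)];print('bar',len(q),cv2.minAreaRect((q[:,:2]*1000).astype(np.float32)),np.median(q[:,2]))
E
```

```text
pos [ 0.5887 -0.1916  0.2015] yaw -89.9 shift [-0.002 -0.014  0.552] turn [ 0.0004 -0.0006  0.0005]
box 537 ((590.1365966796875, -186.489990234375), (59.30442810058594, 69.18685913085938), 89.4537353515625)
bar 1311 ((590.4715576171875, -185.97572326660156), (73.39018249511719, 9.781756401062012), 0.11419985443353653) 0.11542776638231646
box 217 ((588.8585205078125, -188.74053955078125), (70.06901550292969, 61.41044616699219), 0.5361150503158569)
bar 244 ((588.6953125, -189.28070068359375), (71.25027465820312, 10.57926082611084), 0.4942168593406677) 0.11309587263523978
```

Call:
jog_arm(
  steps=[
    [[0, -0.023, 0.15], [0, 0, 0], 120],
    [[0, -0.023, 0.35], [0, 0, 0], 120],
    [[0, -0.023, 0.5], [0, 0, 0], 120],
    [[0, -0.023, 0.552], [0, 0, 0], 120],
    [[0, -0.023, 0.552], [0, 0, 0], 120],
    [[0, -0.023, 0.552], [0, 0, 0], 190],
    [[0, -0.023, 0.552], [0, 0, 0], 190],
    [[0, -0.023, 0.552], [0, 0, 0], 190],
  ],
)

```text
time_s: 34.7
ee_pos: [0.5898, -0.1863, 0.0923]
tool_rot: [3.14, -0.001, 0.006]
contact_force: [-0.4, 0.8, -1.0]
finger_gap: 0.252
grip_force: 0.0
```

Call:
jog_arm(
  steps=[
    [[0, 0, 0], [0, 0, 0], 255],
    [[0, 0, 0], [0, 0, 0], 255],
    [[0, 0, 0], [0, 0, 0], 255],
    [[0, 0, 0], [0, 0, 0], 255],
  ],
)

```text
time_s: 35.2
ee_pos: [0.5897, -0.1866, 0.0919]
tool_rot: [3.14, -0.002, 0.005]
contact_force: [-0.3, -1.0, 3.9]
finger_gap: 0.049
grip_force: 59.8
```

Call:
jog_arm(
  steps=[
    [[0, 0, -0.06], [0, 0, 0], 255],
    [[0, 0, -0.15], [0, 0, 0], 255],
    [[0, 0, -0.3], [0, 0, 0], 255],
    [[0, 0, -0.45], [0, 0, -0.03], 255],
    [[0, 0, -0.5], [0, 0, -0.08], 255],
    [[0, 0, -0.5], [0, 0, -0.135], 255],
    [[0, 0, -0.5], [0, 0, -0.19], 255],
    [[0, 0, -0.5], [0, 0, -0.245], 255],
    [[0, 0, -0.5], [0, 0, -0.3], 255],
    [[0, 0, -0.5], [0, 0, -0.355], 255],
    [[0, 0, -0.5], [0, 0, -0.41], 255],
    [[0, 0, -0.5], [0, 0, -0.46], 255],
    [[0, 0, -0.5], [0, 0, -0.5], 255],
    [[0, 0, -0.5], [0, 0, -0.5], 255],
  ],
)

```text
time_s: 36.95
ee_pos: [0.5891, -0.1858, 0.1921]
tool_rot: [2.221, 2.218, 0.002]
contact_force: [-0.5, 0.2, 0.5]
finger_gap: -0.002
grip_force: 0.0
```

```bash
python3 st.py; python3 go.py .604 -.13 .19 90
```

```text
[ 0.5891 -0.1858  0.1921] [[0.001, 1.0, 0.003], [1.0, -0.001, -0.001], [-0.001, 0.003, -1.0]] [ 0.06  0.38  0.27  1.43 -0.1   1.34  0.33] [-0.5  0.2  0.5]
pos [ 0.5891 -0.1858  0.1921] yaw -0.1 shift [0.279 0.074 0.01 ] turn [ 4.000e-04  1.000e-03 -5.005e-01]
```

The grip was lost again. I'll check numerically where the cup is.

```bash
cat > cup.py <<'E'
from seg import *
np.set_printoptions(precision=4,suppress=True)
for c in('wrist','side','scene'):
    cap(c,'y'+c);d,w,r,g,b=ana('y'+c);near=np.hypot(w[...,0]-.59,w[...,1]+.19)<.2
    bl=near&(b>90)&(b>r+50);q=w[bl&(w[...,2]>0)]
    if len(q)<20: print(c,'no');continue
    print(c,len(q),np.percentile(q,1,axis=0),np.percentile(q,99,axis=0),'med',np.median(q,0))
    t=q[abs(q[:,2]-.06)<.006];print(' top',len(t),cv2.minAreaRect((t[:,:2]*1000).astype(np.float32)))
    m=np.median(q,0);nb=np.hypot(w[...,0]-m[0],w[...,1]-m[1])<.13
    for lo_,hi_ in((.022,.045),(.045,.075),(.075,.1),(.1,.125)):
        t=w[nb&(r<60)&(g<60)&(b<60)&(w[...,2]>lo_)&(w[...,2]<hi_)];print('  dark',lo_,len(t),t.mean(0) if len(t) else '')
E
python3 cup.py
```

```text
wrist 815 [ 0.5548 -0.2162  0.0027] [ 0.6238 -0.157   0.0625] med [ 0.5822 -0.1747  0.0603]
 top 645 ((589.3162841796875, -186.77279663085938), (59.63515090942383, 69.40198516845703), 89.83724975585938)
  dark 0.022 2351 [ 0.4905 -0.1687  0.0365]
  dark 0.045 515 [ 0.5943 -0.0723  0.0606]
  dark 0.075 751 [ 0.5967 -0.0573  0.0879]
  dark 0.1 2084 [ 0.593  -0.1493  0.1135]
side 1203 [ 0.554  -0.22    0.0069] [ 0.6226 -0.1601  0.0603] med [ 0.5894 -0.198   0.0351]
 top 230 ((589.2859497070312, -189.1608428955078), (63.579769134521484, 70.5029525756836), 89.45658874511719)
  dark 0.022 207 [ 0.4665 -0.2172  0.0374]
  dark 0.045 0 
  dark 0.075 0 
  dark 0.1 219 [ 0.5875 -0.1917  0.1128]
scene 769 [ 0.5518 -0.216   0.0087] [ 0.6229 -0.1586  0.0603] med [ 0.5548 -0.1879  0.0339]
 top 81 ((587.4560546875, -187.0810089111328), (70.50611877441406, 57.280372619628906), 0.679511308670044)
  dark 0.022 1237 [ 0.4474 -0.1966  0.0382]
  dark 0.045 0 
  dark 0.075 0 
  dark 0.1 77 [ 0.5745 -0.1876  0.1149]
```

The cup still stands, so the fingers slid off the top of the bar. I'll regrip 11 mm deeper, with the fingers pre-closed to clear the hook.

Call:
jog_arm(
  steps=[
    [[0, 0, 0], [0, 0, 0.055], 200],
    [[0, 0, 0], [0, 0, 0.11], 200],
    [[0, 0, 0], [0, 0, 0.165], 200],
    [[0, 0, 0], [0, 0, 0.22], 200],
    [[0, 0, 0], [0, 0, 0.275], 200],
    [[0, 0, 0], [0, 0, 0.33], 200],
    [[0, 0, 0], [0, 0, 0.385], 200],
    [[0, 0, 0], [0, 0, 0.44], 200],
    [[0, 0, 0], [0, 0, 0.499], 200],
    [[0, 0, 0], [0, 0, 0.499], 200],
    [[0, 0, 0], [0, 0, 0.499], 200],
  ],
)

```text
time_s: 38.48
ee_pos: [0.5892, -0.1859, 0.1915]
tool_rot: [3.14, 0.009, 0.004]
contact_force: [0.5, -0.2, -0.3]
finger_gap: 0.217
grip_force: 0.0
```

```bash
python3 go.py .5893 -.187 .08 -90;  python3 - <<'E'
from seg import *
for c in('wrist',):
    cap(c,'z'+c);d,w,r,g,b=ana('z'+c);near=np.hypot(w[...,0]-.59,w[...,1]+.19)<.055
    q=w[near&(abs(w[...,2]-.112)<.009)&(r<70)];print('bar',len(q),cv2.minAreaRect((q[:,:2]*1000).astype(np.float32)),np.median(q[:,2]))
E
```

```text
pos [ 0.5892 -0.1859  0.1915] yaw -89.7 shift [-0.001  0.005  0.558] turn [ 0.0005 -0.0008  0.0019]
bar 1384 ((589.8333129882812, -187.0612030029297), (9.919214248657227, 73.76924133300781), 88.76890563964844) 0.11545982868692575
```

Call:
jog_arm(
  steps=[
    [[0, 0.005, 0.2], [0, 0, 0.002], 200],
    [[0, 0.005, 0.38], [0, 0, 0.002], 200],
    [[0, 0.005, 0.48], [0, 0, 0.002], 200],
    [[0, 0.005, 0.558], [0, 0, 0.002], 200],
    [[0, 0.005, 0.558], [0, 0, 0.002], 200],
    [[0, 0.005, 0.558], [0, 0, 0.002], 255],
    [[0, 0.005, 0.558], [0, 0, 0.002], 255],
    [[0, 0.005, 0.558], [0, 0, 0.002], 255],
    [[0, 0.005, 0.558], [0, 0, 0.002], 255],
  ],
)

```text
time_s: 39.65
ee_pos: [0.5898, -0.1873, 0.0804]
tool_rot: [3.14, -0.006, 0.006]
contact_force: [0.3, 0.2, 1.0]
finger_gap: 0.095
grip_force: 60.4
```

Call:
jog_arm(
  steps=[
    [[0, 0, -0.05], [0, 0, 0], 255],
    [[0, 0, -0.15], [0, 0, 0], 255],
    [[0, 0, -0.35], [0, 0, 0], 255],
    [[0, 0, -0.5], [0, 0, -0.04], 255],
    [[0, 0, -0.55], [0, 0, -0.09], 255],
    [[0, 0, -0.55], [0, 0, -0.145], 255],
    [[0, 0, -0.55], [0, 0, -0.2], 255],
    [[0, 0, -0.55], [0, 0, -0.255], 255],
    [[0, 0, -0.55], [0, 0, -0.31], 255],
    [[0, 0, -0.55], [0, 0, -0.365], 255],
    [[0, 0, -0.55], [0, 0, -0.42], 255],
    [[0, 0, -0.55], [0, 0, -0.475], 255],
    [[0, 0, -0.55], [0, 0, -0.53], 255],
    [[0, 0, -0.55], [0, 0, -0.585], 255],
    [[0, 0, -0.55], [0, 0, -0.64], 255],
    [[0, 0, -0.55], [0, 0, -0.695], 255],
    [[0, 0, -0.55], [0, 0, -0.75], 255],
    [[0, 0, -0.55], [0, 0, -0.805], 255],
    [[0, 0, -0.55], [0, 0, -0.86], 255],
    [[0, 0, -0.55], [0, 0, -0.915], 255],
  ],
)

```text
time_s: 42.15
ee_pos: [0.589, -0.1873, 0.1905]
tool_rot: [0.416, 3.111, -0.002]
contact_force: [0.2, 0.1, -1.1]
finger_gap: 0.09
grip_force: 60.1
```

```bash
python3 go.py .604 -.12 .19 90
cat > cup2.py <<'E'
from seg import *
np.set_printoptions(precision=4,suppress=True)
s=robot.read_state();p=np.array(s['ee_pos']);print('gap',s['finger_gap'],p)
for c in('side','scene'):
    cap(c,'v'+c);d,w,r,g,b=ana('v'+c);near=np.hypot(w[...,0]-p[0],w[...,1]-p[1])<.09
    q=w[near&(b>90)&(b>r+50)&(w[...,2]>0)];print(c,len(q),np.percentile(q,1,axis=0),np.percentile(q,99,axis=0))
    zt=np.percentile(q[:,2],98);t=q[q[:,2]>zt-.008];print(' top',len(t),cv2.minAreaRect((t[:,:2]*1000).astype(np.float32)))
E
python3 cup2.py
```

```text
pos [ 0.589  -0.1873  0.1905] yaw 74.8 shift [0.016 0.344 0.002] turn [-0.0005  0.0009 -0.0846]
gap 0.08997972093259218 [ 0.589  -0.1873  0.1905]
side 2031 [ 0.5499 -0.2261  0.1114] [ 0.6258 -0.1546  0.17  ]
 top 343 ((589.4794921875, -188.81069946289062), (62.109310150146484, 68.40328979492188), 75.40048217773438)
scene 1310 [ 0.5476 -0.2206  0.1129] [ 0.6251 -0.1529  0.1709]
 top 223 ((587.317626953125, -186.8207550048828), (58.114261627197266, 71.25386047363281), 75.15290832519531)
```

Call:
jog_arm(
  steps=[
    [[0.01, 0.12, 0], [0, 0, -0.04], 255],
    [[0.03, 0.27, 0], [0, 0, -0.085], 255],
    [[0.045, 0.4, 0], [0, 0, -0.085], 255],
    [[0.053, 0.487, 0], [0, 0, -0.085], 255],
    [[0.053, 0.487, 0], [0, 0, -0.085], 255],
    [[0.053, 0.487, 0], [0, 0, -0.085], 255],
    [[0.053, 0.487, 0], [0, 0, -0.085], 255],
  ],
)

```text
time_s: 43.12
ee_pos: [0.6048, -0.0921, 0.1898]
tool_rot: [0.01, 3.139, -0.003]
contact_force: [-0.7, -0.6, -2.1]
finger_gap: 0.098
grip_force: 60.1
```

```bash
python3 go.py .6044 -.0904 .15 90; python3 cup2.py
```

```text
pos [ 0.6048 -0.0921  0.1898] yaw 89.6 shift [0.002 0.009 0.199] turn [-0.0007  0.0008 -0.0021]
gap 0.09837368227545659 [ 0.6048 -0.0921  0.1898]
side 1645 [ 0.5698 -0.1247  0.1111] [ 0.6383 -0.0641  0.1693]
 top 305 ((603.4491577148438, -94.11894226074219), (61.80722427368164, 72.7272720336914), 89.64599609375)
scene 1129 [ 0.5682 -0.1212  0.112 ] [ 0.6395 -0.0622  0.1708]
 top 192 ((603.748779296875, -91.7154312133789), (59.92847442626953, 72.42972564697266), 88.8582534790039)
```

Call:
jog_arm(
  steps=[
    [[0, 0.01, 0.1], [0, 0, -0.002], 255],
    [[0, 0.01, 0.18], [0, 0, -0.002], 255],
    [[0, 0.01, 0.22], [0, 0, -0.002], 255],
    [[0, 0.01, 0.25], [0, 0, -0.002], 255],
    [[0, 0.01, 0.28], [0, 0, -0.002], 255],
    [[0, 0.01, 0.31], [0, 0, -0.002], 255],
    [[0, 0.01, 0.325], [0, 0, -0.002], 255],
    [[0, 0.01, 0.325], [0, 0, -0.002], 255],
  ],
)

```text
time_s: 44.22
ee_pos: [0.6051, -0.0884, 0.1246]
tool_rot: [-0.004, 3.139, -0.002]
contact_force: [0.0, -0.2, -1.0]
finger_gap: 0.094
grip_force: 60.1
```

```bash
python3 cup2.py
```

```text
gap 0.09372600644288638 [ 0.6051 -0.0884  0.1246]
side 1425 [ 0.5702 -0.1211  0.0459] [ 0.6391 -0.0602  0.1042]
 top 256 ((604.4447021484375, -87.8155517578125), (73.90413665771484, 69.58906555175781), 1.9432597160339355)
scene 1013 [ 0.5688 -0.118   0.0467] [ 0.6399 -0.059   0.1059]
 top 180 ((604.1478271484375, -88.18708038330078), (59.90434265136719, 71.82366180419922), 89.93104553222656)
```

Call:
jog_arm(
  steps=[
    [[0, -0.005, 0.01], [0, 0, 0], 255],
    [[0, -0.005, 0.02], [0, 0, 0], 255],
    [[0, -0.005, 0.028], [0, 0, 0], 255],
    [[0, -0.005, 0.028], [0, 0, 0], 255],
  ],
)

```text
time_s: 44.82
ee_pos: [0.6058, -0.0905, 0.121]
tool_rot: [-0.002, 3.137, -0.004]
contact_force: [-3.3, -1.7, 9.7]
finger_gap: 0.095
grip_force: 61.4
```

```bash
python3 cup2.py
```

```text
gap 0.09489034984400263 [ 0.6058 -0.0905  0.121 ]
side 1425 [ 0.5705 -0.1208  0.0424] [ 0.6392 -0.0595  0.1009]
 top 260 ((606.223388671875, -86.61302185058594), (71.9105224609375, 69.25497436523438), 0.49542585015296936)
scene 1009 [ 0.5686 -0.118   0.0432] [ 0.6407 -0.059   0.1027]
 top 169 ((605.1273193359375, -88.75259399414062), (60.62603759765625, 73.75706481933594), 89.23815155029297)
```

The hook bridge rests on the rim: 9.7 N up, bar about 31 mm above the rim. I'll release gently and rise.

Call:
jog_arm(
  steps=[
    [[0, 0, 0], [0, 0, 0], 205],
    [[0, 0, 0], [0, 0, 0], 190],
    [[0, 0, 0], [0, 0, 0], 185],
    [[0, 0, 0], [0, 0, 0], 185],
    [[0, 0, -0.05], [0, 0, 0], 185],
    [[0, 0, -0.12], [0, 0, 0], 185],
    [[0, 0, -0.25], [0, 0, 0], 185],
    [[0, 0, -0.5], [0, 0, 0], 185],
    [[0, 0, -0.6], [0, 0, 0], 185],
    [[0, 0, -0.6], [0, 0, 0], 185],
  ],
)

```text
time_s: 46.18
ee_pos: [0.6062, -0.0894, 0.2424]
tool_rot: [-0.004, 3.134, -0.003]
contact_force: [0.7, -0.7, -0.1]
finger_gap: 0.278
grip_force: 0.0
```

```bash
python3 cup2.py; python3 bar.py
python3 - <<'E'
from seg import *
for c in('side','scene'):
    d,w,r,g,b=ana('v'+c)
    q=w[(np.hypot(w[...,0]-.605,w[...,1]+.09)<.06)&(r<70)&(g<70)&(b<70)&(abs(w[...,2]-.15)<.015)];print(c,'cupbar',len(q),q.mean(0),np.percentile(q[:,2],[5,95]),cv2.minAreaRect((q[:,:2]*1000).astype(np.float32)))
    for n,x,y in(('cb',.73,.183),('cg',.763,.064)):
        q=w[(np.hypot(w[...,0]-x,w[...,1]-y)<.05)&(w[...,2]>.1)];print(n,len(q),q.mean(0),q[:,2].max())
E
```

```text
gap 0.2778804025955342 [ 0.6062 -0.0894  0.2424]
side 1426 [ 0.5704 -0.1207  0.042 ] [ 0.6389 -0.0587  0.1005]
 top 250 ((605.2276000976562, -87.79705810546875), (67.38983917236328, 69.70240020751953), 89.6768569946289)
scene 1015 [ 0.5686 -0.1177  0.0426] [ 0.6403 -0.0582  0.1021]
 top 173 ((604.2684326171875, -88.19834899902344), (59.781463623046875, 72.68717193603516), 89.89696502685547)
[ 0.   -0.01  0.03] [ 0.   0.  -0.3] 0.2777105789016442
scene 309 z [0.1294 0.1436 0.1506 0.1514] ((601.5762939453125, 11.414226531982422), (13.370246887207031, 60.44934844970703), 43.24742889404297)
disc z 0.0918 769
side 330 z [0.1287 0.1428 0.1489 0.1497] ((605.0015258789062, 8.745853424072266), (16.869104385375977, 63.67621994018555), 43.35609436035156)
disc z 0.0902 811
side cupbar 234 [ 0.6043764  -0.0947591   0.15237658] [0.14778191 0.15526963] ((603.65576171875, -93.03482055664062), (72.13227081298828, 12.249135971069336), 0.38549017906188965)
cb 347 [0.73800188 0.16150687 0.12373783] 0.1375425373263943
cg 752 [0.75802393 0.0508456  0.12586944] 0.13737049085871353
scene cupbar 103 [ 0.59264649 -0.09187619  0.15472544] [0.1507423  0.15749137] ((600.08154296875, -90.6211166381836), (65.10252380371094, 8.978264808654785), 0.7876717448234558)
cb 686 [0.71918728 0.17647253 0.12587667] 0.13781449996791273
cg 704 [0.75071726 0.060005   0.12626224] 0.13826357752806678
```

```bash
python3 -c "
from rig import robot
print(robot.finish_job())"
```

```text
the job is handed in; nothing more can be done
None
```

I handed the job in at about 46 s: the drain plate is home in its notches, the brush cup hangs by its hook outside the rim with its underside about 40 mm above the table, and both cans are still standing. On the way I knocked the cup over once and had to set it upright before hanging it.

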